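# Slide a raised panel into the grooves of a cabinet door frame

## Task

A small cabinet door is being put together on the sloped assembly board: three of its sides are already joined and the open end faces left. Pick up the dark raised panel, raised face outward, slide it from the open end into the grooves of the two rails until its leading edge is fully home in the closed end, then let go of it. Leave the loose fourth side, the glue bottle, the try square, the clamp and the sanding block where they are.

Things in the scene. Friction and masses are not known exactly. Their poses are not given: they have to be found in the camera images.
- panel_center (a point): Dark wood door panel lying flat on the bench, raised face up: 126 (x) x 130 (y) mm, edges a tongue 7 mm thick with eased rims and corners, flat back; in the middle a raised block (field) 60 (x) x 72 (y) mm, sides upright, from about 10 to 24 mm above the back: grasp across its 60 mm. Point: panel centre, 12 mm above its back. z out of the raised face. Alike after a half turn. 0.15 to 0.31 kg.
- door_frame: Mid-brown three-sided door frame, fixed, sloping up 30 deg away from the robot. Origin: where panel_center is when the panel is home (axes then parallel). Axes: x up the slope, y along it to the open end, z out of the slope. Panel goes in along -y. Groove floors: x -63 and +66 mm, closed end y -65; grooves 10 mm deep, 9.5 mm wide (z -13 to -3.5). Rails: inner edges x -53, +56, mouths at y +56, tops at z +2.
- assembly_board: Plywood wedge under the frame, fixed to the bench; origin on the bench top, 79.5 mm straight below door_frame's origin. The slope runs 80 mm past the rail mouths: a brown packing sheet (top at door_frame z -12) on which the panel's back slides level with the grooves, with a ledge at its lower side (edge at door_frame x -62.5, y +60 to +138) that lines the panel up with the lower groove.
- stile: Loose fourth side of the door, a mid-brown grooved wooden strip 173 x 32 x 20 mm lying on the bench right of the assembly board; origin at the centre of its underside. Leave alone.
- glue_bottle: Amber squeeze bottle of glue, 46 mm thick, 166 mm tall, standing at the left of the bench; origin at the centre of its foot. Leave alone.
- try_square: Try square, 85 x 116 x 14 mm, lying behind the assembly board; origin at its underside. Leave alone.
- parallel_clamp: Dark toolmaker's clamp, 145 x 104 x 16 mm, lying behind the assembly board at the right; origin at its underside. Leave alone.
- sanding_block: Cork sanding block, 46 x 86 x 27 mm, lying on the bench behind the handpiece rest; origin at its underside. Leave alone.
- magnifier_lamp: White bench magnifier lamp, fixed, left of centre at the back; origin on the bench near the middle of the lamp. Its round head, 0.18 to 0.25 m high, hangs over the left back part of the bench, up to 0.2 m left of and in front of the origin; arm and open lens cover reach 0.36 m high. Do not hit.
- handpiece_rest: Black and steel stand 132 mm tall with a silver handpiece lying across its forks, fixed, between lamp and assembly board; from the handpiece a black flexible shaft runs to the right at 0.14 to 0.17 m height above the far edge of the assembly board (x about 0.49 to 0.52), rising at the right. Origin at its foot. Do not hit.

How it is judged:
By the outcome, as a careful person would: the job done as asked, in the order asked, and still so for the second after the job is handed in, with the robot touching nothing.
It also fails if it takes over 48 s, if anything falls off the work surface, if the arm or the gripper's body presses on something with over 40 N, if the wrist force passes 120 N, or if a joint passes its speed limit or range.

## Robot

A 6-joint arm with a two-finger parallel gripper is mounted at the origin on a cart in front of the work surface, level with it; the furniture and walls round the work are solid. World frame = base frame: x ahead of the robot, y to its left, z up, the work surface at z = 0. Lengths are in m, angles in rad, forces in N, time in s.
With the tool pointing down it reaches from about 0.25 to 0.725 m from the base axis. Payload 9.7 kg.
Tool frame: the origin (TCP) lies on the centre line of the jaws, within the pads' length; the fingertips stand 14 mm ahead of it and the grasp point (between the pads) lies 5 mm behind it; z points along the fingers, x is the direction in which the jaws open and shut, and the axes are right-handed (so a half turn about z gives the same grasp; the last joint's range is limited). The gripper opens to 85 mm and grips with 20 to 120 N. Pads are 22 mm wide; open, the fingers measure 114 mm over their backs; the gripper's body (76 mm by 85 mm) begins 54 mm behind the grasp point. The pads swing forward as they close: fully open they stand 13 mm farther back than shut.
Start: joints at [-1.248, 0.087, 0.176, 1.66, 0, 1.571], TCP at [0.174, -0.522, 0.245] pointing down, gripper open.
Joint ranges: [-3.13, 3.13], [-0.85, 1.81], [-1.15, 1.24], [-2.2, 2.28], [-1.44, 1.52], [-3.14, 3.14]. Speed limits (rad/s): [2.22, 2.22, 2.57, 3.14, 3.14, 3.14].

## Interface

Orientations are given as a rotation vector (axis times angle).
In Python, from cell import env gives the robot as it stands.
- The arm moves only by the tool carry_out, never from a script. Its argument "deltas" is one flat list of numbers, 7 for each row, row after row: the finger opening in m, from 0 to 0.0854, then the shift along the tool's x, y, z in m, then the turn, a rotation vector about the tool's x, y, z in degrees. A call has 1 to 5 rows; each row shifts and turns the commanded pose from where the row before left it, along the tool's axes as they then stand; what a row does not reach is not made up. A row lasts 1/10 s, in which the tool goes at most 50 mm and 8.59 degrees, less where a joint would pass 70% of its speed; a pose out of reach is approached as far as the arm can. A call with a gripper value outside its range is refused whole. The fingers move at their own pace and stop on an object; the grip force is fixed at half the most. Time passes only in rows, so rows that do not move let the fingers close. It gives the time, the measured TCP pose, the force and the opening at its end, in the units of the state.
- env.state(): the state, without advancing time (a new reading comes with each control period).
- env.snapshot(name): name is "scene" or "top" or "wrist"; returns (picture, depth): 420x560x3 uint8, red, green, blue; 420x560 float32, m along the optical axis (not along the pixel's ray), 0 where there is no reading.
- env.camera_model(name): a dict with "intrinsics" (3x3 intrinsics, pixels), "eye" and "orientation" of the camera in the world; the wrist camera has in their place "tool_from_camera" (4x4, takes a point from camera to tool coordinates, whose origin is the TCP and whose axes are the tool frame's). Camera axes: x right, y up, looking along -z (the intrinsics and any distortion apply to the point x, -y, -z); pixel columns grow to the right and rows downward; lengths in m; the calibration is good to about 2 mm. A picture is of the moment at which its call begins: read the wrist's pose just before it. camera_model takes no time and is no camera call.
- env.sign_off(): hands the job in, once; it reports no verdict.
Trained networks look in the newest picture that a camera, given by its name, has taken for a name from the list of things; names that differ only in an ending like _2 or _b are one class to them, and where a whole thing is asked for, a point or a joint stands for the part that bears it (a point fixed in the world has none). Each returns a list of dicts, best first, with "conf" (0 to 1); they miss things now and then, are a little off and sometimes report something else, mostly with a low value. They report only what shows in the picture. A call takes as long as a camera call.
- env.boxes_of(camera, query): "rect" ([left, top, width, height] in pixels, round what is visible of it).
The state is a dict: "clock": time; "q": joint angles; "dq": joint speeds; "joint_efforts": joint torques, N m; "tcp_pos": TCP position; "tool_rot": TCP orientation; "contact_force": force on the tool from outside, world axes, zero at the start; "wrist_torque": the same for the moment, N m; "finger_gap": finger opening in m.
Only numpy, scipy, OpenCV 4.12 (cv2) and the standard library are available. Lean on these libraries where they do the work, as an engineer would, in place of code of your own. Each camera call takes 0.05 s, during which the arm holds its last target.

## Working session

There is one attempt and no reset: what is moved stays moved. The work goes in short steps, Python scripts to look and compute and a tool call to move; the robot and the scene stay as the last step left them, time stands still between calls to the robot, and variables do not carry over. Pictures are saved under pics/ and viewed, and the job is handed in when it is done.

Besides the shell and the picture viewer there is one more tool, called after "Request:" as name(argument=value, ...), one argument or row to a line, values as JSON. carry_out: Moves the arm, as the interface text tells. Its arguments: {"type":"object","properties":{"deltas":{"type":"array"}},"required":["deltas"]}

```bash
ls; mkdir -p pics; python3 - <<'E'
from cell import env
import cv2,numpy as np
print(env.state())
for n in ["scene","top","wrist"]:
    print(n,env.camera_model(n))
    p,d=env.snapshot(n); cv2.imwrite(f"pics/{n}0.png",p[:,:,::-1]); np.save(f"pics/{n}0.npy",d)
    for q in ["panel_center","door_frame","assembly_board"]:
        print(q,env.boxes_of(n,q)[:2]) if n!="wrist" else 0
E
```

```text
pics
{'clock': 0.0, 'q': array([-1.24798871e+00,  8.74467196e-02,  1.75157367e-01,  1.65977360e+00,
        2.49691806e-05,  1.57080886e+00]), 'dq': array([-0.00094615,  0.00049114,  0.00084233, -0.00039942,  0.00015055,
        0.00046729]), 'joint_efforts': array([ 1.33340363e-03, -5.20392144e+01,  4.64797318e+01,  1.68130727e-02,
       -3.82021130e-05, -1.17068288e-05]), 'tcp_pos': array([ 0.17442189, -0.52140641,  0.24460231]), 'tool_rot': array([-2.54893412e+00,  1.83514577e+00,  1.59138046e-03]), 'contact_force': array([-0.61844915, -0.04577163, -0.04401946]), 'wrist_torque': array([ 0.02939717, -0.0213439 ,  0.03046313]), 'finger_gap': 0.08538097103558956}
scene {'intrinsics': array([[515.11650392,   0.        , 279.60333894],
       [  0.        , 515.11650392, 206.2376038 ],
       [  0.        ,   0.        ,   1.        ]]), 'eye': array([ 0.04343664, -0.95148836,  1.2492559 ]), 'orientation': array([ 0.65215973, -0.19386033, -0.54715861])}
panel_center [{'rect': [208.9, 174.1, 29.1, 28.2], 'conf': 0.71}]
door_frame [{'rect': [236.7, 216.6, 94.1, 116.3], 'conf': 0.84}]
as
[... 445 characters left out ...]
.0, 52.3, 39.3], 'conf': 0.98}]
door_frame [{'rect': [306.5, 211.6, 94.2, 74.4], 'conf': 0.6}]
assembly_board [{'rect': [310.2, 212.0, 93.5, 75.4], 'conf': 0.72}]
wrist {'intrinsics': array([[316.95540163,   0.        , 279.02542188],
       [  0.        , 316.95540163, 212.15842233],
       [  0.        ,   0.        ,   1.        ]]), 'tool_from_camera': array([[ 9.99999349e-01,  1.13970291e-03, -5.36866986e-05,
         7.11898376e-04],
       [ 1.08617673e-03, -9.65330350e-01, -2.61028995e-01,
        -6.47267737e-02],
       [-3.49320905e-04,  2.61028767e-01, -9.65330959e-01,
        -1.29099468e-01],
       [ 0.00000000e+00,  0.00000000e+00,  0.00000000e+00,
         1.00000000e+00]])}
```

View pics/top0.png

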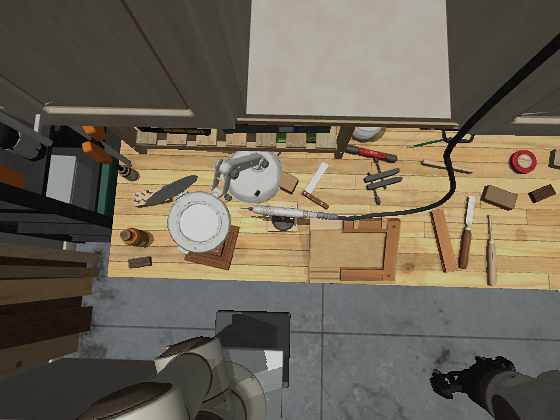

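View pics/scene0.png

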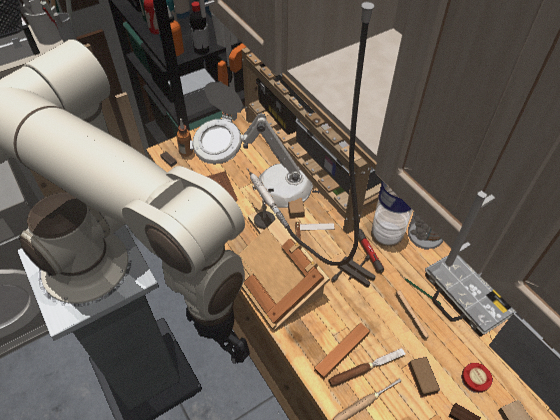

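View pics/wrist0.png

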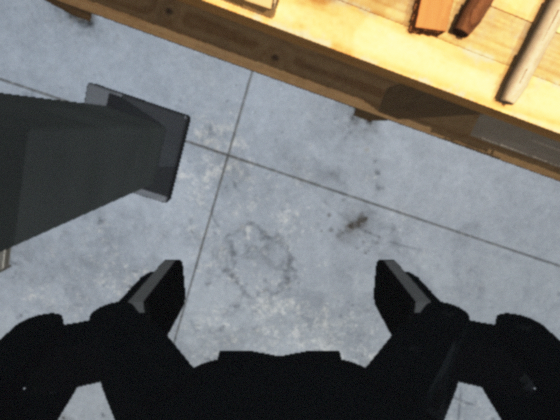

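```bash
cat > h.py <<'E'
import numpy as np,cv2
from scipy.spatial.transform import Rotation as R
def campose(m,state=None):
    if "eye" in m:
        T=np.eye(4);T[:3,:3]=R.from_rotvec(m["orientation"]).as_matrix();T[:3,3]=m["eye"];return T
    W=np.eye(4);W[:3,:3]=R.from_rotvec(state["tool_rot"]).as_matrix();W[:3,3]=state["tcp_pos"]
    return W@m["tool_from_camera"]
def cloud(m,d,state=None):
    K=m["intrinsics"];T=campose(m,state)
    v,u=np.mgrid[:d.shape[0],:d.shape[1]]
    P=np.stack([(u-K[0,2])/K[0,0]*d,-(v-K[1,2])/K[1,1]*d,-d],-1)
    return P@T[:3,:3].T+T[:3,3]
def proj(m,P,state=None):
    T=campose(m,state);K=m["intrinsics"];p=(np.atleast_2d(P)-T[:3,3])@T[:3,:3]
    return np.stack([K[0,0]*p[:,0]/-p[:,2]+K[0,2],K[1,1]*-p[:,1]/-p[:,2]+K[1,2]],1)
E
python3 - <<'E'
from h import *
from cell import env
m=env.camera_model("top");d=np.load("pics/top0.npy");C=cloud(m,d)
np.set_printoptions(precision=3,suppress=True)
for u,v in [(130,260),(430,250),(198,222),(172,222),(230,222),(198,248),(215,260),(210,255),(235,230),(330,240),(330,280),(312,280),(312,225),(360,275),(395,240),(350,222),(283,210),(440,240)]:
    print(u,v,C[v,u])
im=cv2.imread("pics/top0.png")[180:300,110:480]; cv2.imwrite("pics/top0z.png",cv2.resize(im[:, :190],None,fx=4,fy=4,interpolation=3));cv2.imwrite("pics/top0y.png",cv2.resize(im[:,180:],None,fx=4,fy=4,interpolation=3))
E
```

```text
130 260 [0.38  0.271 0.017]
430 250 [ 0.432 -0.566 -0.003]
198 222 [0.465 0.037 0.224]
172 222 [0.462 0.093 0.235]
230 222 [ 0.469 -0.033  0.21 ]
198 248 [0.407 0.036 0.214]
215 260 [0.387 0.036 0.009]
210 255 [0.401 0.051 0.008]
235 230 [ 0.473 -0.015  0.005]
330 240 [ 0.445 -0.277  0.081]
330 280 [ 0.341 -0.283  0.031]
312 280 [ 0.34  -0.234  0.032]
312 225 [ 0.481 -0.228  0.101]
360 275 [ 0.357 -0.361  0.048]
395 240 [ 0.448 -0.441  0.1  ]
350 222 [ 0.488 -0.322  0.124]
283 210 [ 0.508 -0.153  0.158]
440 240 [ 0.459 -0.586  0.022]
```

View pics/top0z.png

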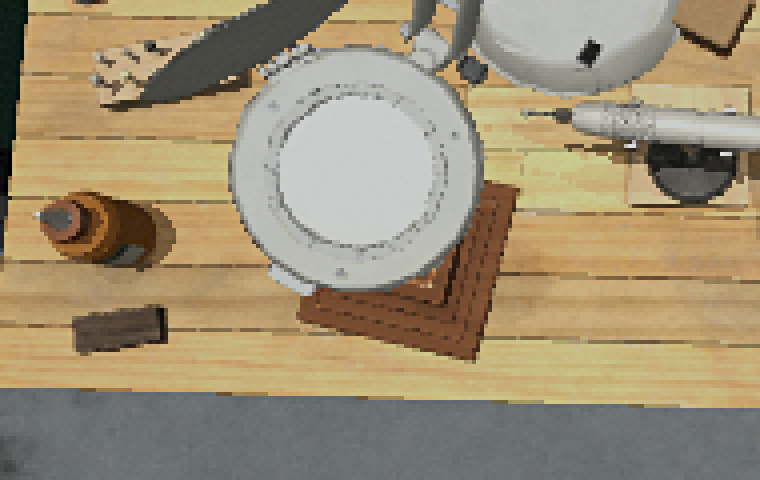

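View pics/top0y.png

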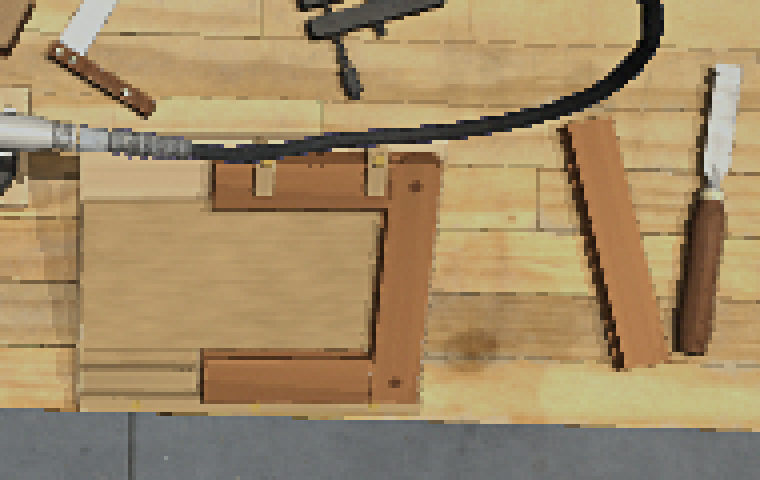

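```bash
python3 - <<'E'
from h import *
from cell import env
m=env.camera_model("top");d=np.load("pics/top0.npy");C=cloud(m,d)
np.set_printoptions(precision=4,suppress=True)
T=campose(m);K=m["intrinsics"]
def ray(u,v,z):
    r=T[:3,:3]@np.array([(u-K[0,2])/K[0,0],-(v-K[1,2])/K[1,1],-1]);return T[:3,3]+r*(z-T[2,3])/r[2]
f=lambda a,b:(110+a/4-.4,180+b/4-.4)
A=ray(*f(518,187),.006);B=ray(*f(475,358),.006);D=ray(*f(298,318),.006)
print(A,B,D,np.linalg.norm(A-B),np.linalg.norm(B-D),(A+D)/2, np.degrees(np.arctan2(*(A-B)[[1,0]])),np.degrees(np.arctan2(*(D-B)[[1,0]])))
# field corner
for p in [(440,305),(455,250)]: print(ray(*f(*p),.024))
# frame plane fit: packing sheet
reg=C[245:268,315:345].reshape(-1,3);reg=reg[reg[:,2]>0]
c=reg.mean(0);n=np.linalg.svd(reg-c)[2][2];n*=np.sign(n[2]);print(c,n,np.degrees(np.arccos(n[2])))
g=lambda a,b:(290+a/4-.4,180+b/4-.4)
for nm,p in dict(mouthUpIn=(212,210),mouthLoIn=(203,352),closeUp=(386,210),closeLo=(372,352),outUR=(440,165),outLR=(420,403),mouthLoOut=(203,403)).items():
    u,v=g(*p);print(nm,u,v,C[int(round(v)),int(round(u))])
# lamp pts
L=C[(C[...,2]>.15)&(C[...,2]<.4)&(C[...,0]<.62)&(C[...,1]>-.1)]
print(L.min(0),L.max(0))
for lo,hi in [(.15,.18),(.18,.2),(.2,.22),(.22,.24),(.24,.26),(.26,.4)]:
    q=L[(L[:,2]>lo)&(L[:,2]<hi)];print(lo,len(q),q.min(0) if len(q) else 0,q.max(0) if len(q) else 0)
E
```

```text
[ 0.4836 -0.0266  0.006 ] [ 0.363  -0.0023  0.006 ] [0.3872 0.1233 0.006 ] 0.1230462552981595 0.12799166209920812 [0.4354 0.0484 0.006 ] -11.386597965641222 79.09490032533552
[0.3983 0.0208 0.024 ]
[0.4364 0.0125 0.024 ]
[ 0.4043 -0.2778  0.0603] [-0.5009 -0.0134  0.8654] 30.06864338486572
mouthUpIn 342.6 232.1 [ 0.4655 -0.3087  0.0939]
mouthLoIn 340.35 267.6 [ 0.374  -0.3081  0.0425]
closeUp 386.1 232.1 [ 0.4681 -0.419   0.0966]
closeLo 382.6 267.6 [ 0.3769 -0.4193  0.058 ]
outUR 399.6 220.85 [ 0.4937 -0.4476  0.1243]
outLR 394.6 280.35 [ 0.3464 -0.4576  0.0307]
mouthLoOut 340.35 280.35 [ 0.3422 -0.3095  0.0321]
[ 0.0283 -0.0996  0.1501] [0.62   0.5139 0.3999]
0.15 630 [ 0.0283 -0.0996  0.1501] [0.6197 0.4006 0.1799]
0.18 762 [ 0.0385 -0.0621  0.18  ] [0.6196 0.399  0.2   ]
0.2 2370 [ 0.0443 -0.0601  0.2   ] [0.6197 0.5005 0.22  ]
0.22 3838 [ 0.0512 -0.0558  0.22  ] [0.6198 0.5139 0.24  ]
0.24 1210 [ 0.0574 -0.0499  0.24  ] [0.6196 0.4602 0.2599]
0.26 3692 [ 0.1161 -0.0582  0.26  ] [0.62   0.4638 0.3999]
```

```bash
cat >> h.py <<'E'
def tgt(lean_deg, yaw_deg):
    """tool frame: tool y horizontally along yaw dir (deg from world x), tool z down, then leaned about tool x so tool back goes to -y side"""
    a=np.radians(yaw_deg); y=np.array([np.cos(a),np.sin(a),0]);z=np.array([0,0,-1.]);x=np.cross(y,z)
    M=np.stack([x,y,z],1)
    return M@R.from_euler('x',-lean_deg,degrees=True).as_matrix()
def plan(state,P,M,vmax=.05,wmax=8.5):
    """rows for straight move with rotation interpolated, in tool axes"""
    R0=R.from_rotvec(state["tool_rot"]);R1=R.from_matrix(M);rv=(R0.inv()*R1).as_rotvec(degrees=True)
    dp=np.asarray(P)-state["tcp_pos"];n=int(np.ceil(max(np.linalg.norm(dp)/vmax,np.linalg.norm(rv)/wmax,1)))
    for i in range(n):
        Ri=R0*R.from_rotvec(rv*i/n,degrees=True)
        print(np.round(1000*Ri.inv().apply(dp/n),1),np.round(rv/n,2))
    print("n",n,"rv",rv,"dist",np.linalg.norm(dp))
E
python3 - <<'E'
from h import *
from cell import env
np.set_printoptions(precision=3,suppress=True)
s=env.state();print(s['tcp_pos'],R.from_rotvec(s['tool_rot']).as_matrix())
M=tgt(40,79);print(M)
plan(s,[.413,-.069,.20],M)
E
```

```text
[ 0.174 -0.522  0.245] [[ 0.317 -0.948 -0.   ]
 [-0.948 -0.317  0.   ]
 [-0.    -0.    -1.   ]]
[[-0.982  0.146  0.123]
 [ 0.191  0.752  0.631]
 [ 0.     0.643 -0.766]]
[-23.6 -24.7   3. ] [-1.61 -2.76  7.59]
[-26.5 -21.4   3.6] [-1.61 -2.76  7.59]
[-28.9 -17.9   4.4] [-1.61 -2.76  7.59]
[-30.8 -14.    5.3] [-1.61 -2.76  7.59]
[-32.1 -10.    6.5] [-1.61 -2.76  7.59]
[-32.8  -6.    7.9] [-1.61 -2.76  7.59]
[-32.9  -1.8   9.3] [-1.61 -2.76  7.59]
[-32.4   2.2  10.9] [-1.61 -2.76  7.59]
[-31.3   6.1  12.6] [-1.61 -2.76  7.59]
[-29.6   9.8  14.3] [-1.61 -2.76  7.59]
[-27.3  13.1  16. ] [-1.61 -2.76  7.59]
[-24.6  16.1  17.6] [-1.61 -2.76  7.59]
[-21.4  18.6  19.2] [-1.61 -2.76  7.59]
[-17.8  20.6  20.7] [-1.61 -2.76  7.59]
[-13.9  22.1  22.1] [-1.61 -2.76  7.59]
n 15 rv [-24.152 -41.416 113.801] dist 0.5135791807425043
```

Request:
carry_out(
  deltas=[0.085, 0, 0, 0, 0, 0, -8.5, 0.085, 0, 0, -0.02, 0, 0, -8.5],
)

```text
clock: 0.65
tcp_pos: [0.1742, -0.5209, 0.2632]
tool_rot: [-2.795, 1.429, 0.004]
contact_force: [-0.2, -0.2, 0.4]
finger_gap: 0.085
```

```bash
cat >> h.py <<'E'
def plan2(state,P,rv,n):
    R0=R.from_rotvec(state["tool_rot"]);rv=np.array(rv,float);dp=np.asarray(P)-state["tcp_pos"]
    for i in range(n):
        Ri=R0*R.from_rotvec(rv*i/n,degrees=True)
        print(np.round(Ri.inv().apply(dp/n),3).tolist(),np.round(rv/n,2))
E
python3 - <<'E'
from h import *
from cell import env
s=env.state();print(s['q'],s['tcp_pos'],s['clock'])
Rm=R.from_rotvec(s['tool_rot']).as_matrix();y=np.degrees(np.arctan2(Rm[1,1],Rm[0,1]));print("yaw",y)
plan2(s,[.36,-.20,.27],[0,0,-((79-y)%360)],27)
E
```

```text
[-1.24803332e+00  9.68868809e-02  2.21582875e-01  1.69949052e+00
 -1.32819338e-06  1.26829205e+00] [ 0.17421839 -0.52089779  0.26317757] 0.65
yaw -144.17495383429664
[-0.006, -0.013, -0.0] [ 0.    0.   -8.27]
[-0.004, -0.013, -0.0] [ 0.    0.   -8.27]
[-0.002, -0.014, -0.0] [ 0.    0.   -8.27]
[0.0, -0.014, -0.0] [ 0.    0.   -8.27]
[0.002, -0.014, -0.0] [ 0.    0.   -8.27]
[0.004, -0.013, -0.0] [ 0.    0.   -8.27]
[0.006, -0.012, -0.0] [ 0.    0.   -8.27]
[0.008, -0.011, -0.0] [ 0.    0.   -8.27]
[0.009, -0.01, -0.0] [ 0.    0.   -8.27]
[0.011, -0.009, -0.0] [ 0.    0.   -8.27]
[0.012, -0.007, -0.0] [ 0.    0.   -8.27]
[0.013, -0.005, -0.0] [ 0.    0.   -8.27]
[0.013, -0.004, -0.0] [ 0.    0.   -8.27]
[0.014, -0.002, -0.0] [ 0.    0.   -8.27]
[0.014, 0.0, -0.0] [ 0.    0.   -8.27]
[0.014, 0.002, -0.0] [ 0.    0.   -8.27]
[0.013, 0.004, -0.0] [ 0.    0.   -8.27]
[0.012, 0.006, -0.0] [ 0.    0.   -8.27]
[0.011, 0.008, -0.0] [ 0.    0.   -8.27]
[0.01, 0.009, -0.0] [ 0.    0.   -8.27]
[0.009, 0.011, -0.0] [ 0.    0.   -8.27]
[0.007, 0.012, -0.0] [ 0.    0.   -8.27]
[0.005, 0.013, -0.0] [ 0.    0.   -8.27]
[0.003, 0.013, -0.0] [ 0.    0.   -8.27]
[0.001, 0.014, -0.0] [ 0.    0.   -8.27]
[-0.001, 0.014, -0.0] [ 0.    0.   -8.27]
[-0.003, 0.013, -0.0] [ 0.    0.   -8.27]
```

Request:
carry_out(
  deltas=[0.085, -0.006, -0.013, 0, 0, 0, -8.3, 0.085, -0.004, -0.013, 0, 0, 0, -8.3, 0.085, -0.002, -0.014, 0, 0, 0, -8.3, 0.085, 0, -0.014, 0, 0, 0, -8.3, 0.085, 0.002, -0.014, 0, 0, 0, -8.3],
)

```text
clock: 1.15
tcp_pos: [0.2093, -0.46, 0.2653]
tool_rot: [3.122, -0.347, -0.0]
contact_force: [-0.3, 0.8, 0.1]
finger_gap: 0.0856
```

Request:
carry_out(
  deltas=[0.085, 0.004, -0.013, 0, 0, 0, -8.3, 0.085, 0.006, -0.012, 0, 0, 0, -8.3, 0.085, 0.008, -0.011, 0, 0, 0, -8.3, 0.085, 0.009, -0.01, 0, 0, 0, -8.3, 0.085, 0.011, -0.009, 0, 0, 0, -8.3],
)

```text
clock: 1.65
tcp_pos: [0.2443, -0.4014, 0.2653]
tool_rot: [3.042, 0.782, 0.0]
contact_force: [-0.4, 0.7, -0.0]
finger_gap: 0.0848
```

Request:
carry_out(
  deltas=[0.085, 0.012, -0.007, 0, 0, 0, -8.3, 0.085, 0.013, -0.005, 0, 0, 0, -8.3, 0.085, 0.013, -0.004, 0, 0, 0, -8.3, 0.085, 0.014, -0.002, 0, 0, 0, -8.3, 0.085, 0.014, 0, 0, 0, 0, -8.3],
)

```text
clock: 2.15
tcp_pos: [0.2787, -0.3409, 0.2654]
tool_rot: [2.568, 1.809, 0.0]
contact_force: [0.3, 0.5, 0.2]
finger_gap: 0.0845
```

Request:
carry_out(
  deltas=[0.085, 0.014, 0.002, 0, 0, 0, -8.3, 0.085, 0.013, 0.004, 0, 0, 0, -8.3, 0.085, 0.012, 0.006, 0, 0, 0, -8.3, 0.085, 0.011, 0.008, 0, 0, 0, -8.3, 0.085, 0.01, 0.009, 0, 0, 0, -8.3],
)

```text
clock: 2.65
tcp_pos: [0.3122, -0.2815, 0.2654]
tool_rot: [1.76, 2.602, -0.0]
contact_force: [0.5, 0.5, 0.0]
finger_gap: 0.0852
```

Request:
carry_out(
  deltas=[0.085, 0.009, 0.011, 0, 0, 0, -8.3, 0.085, 0.007, 0.012, 0, 0, 0, -8.3, 0.085, 0.005, 0.013, 0, 0, 0, -8.3, 0.085, 0.003, 0.013, 0, 0, 0, -8.3, 0.085, 0.001, 0.014, 0, 0, 0, -8.3],
)

```text
clock: 3.15
tcp_pos: [0.3472, -0.2216, 0.2654]
tool_rot: [0.724, 3.057, -0.0]
contact_force: [0.2, 0.2, 0.2]
finger_gap: 0.0849
```

```bash
python3 - <<'E'
from h import *
from cell import env
s=env.state();print(s['q'],s['tcp_pos'],s['clock'])
plan(s,[.40,-.14,.20],tgt(40,79))
E
```

```text
[-5.68142008e-01 -2.30871654e-01 -8.37731786e-02  1.71755814e+00
 -7.20736908e-06 -1.67348676e+00] [ 0.34720388 -0.22164003  0.26540355] 3.15
[-1.8 16.1 10.9] [-6.63  0.91 -2.5 ]
[-2.6 14.7 12.6] [-6.63  0.91 -2.5 ]
[-3.4 13.  14.2] [-6.63  0.91 -2.5 ]
[-4.2 11.1 15.5] [-6.63  0.91 -2.5 ]
[-4.9  9.  16.6] [-6.63  0.91 -2.5 ]
[-5.5  6.8 17.5] [-6.63  0.91 -2.5 ]
n 6 rv [-39.75129397   5.48670227 -15.01879564] dist 0.11717571911192806
```

Request:
carry_out(
  deltas=[0.085, -0.002, 0.016, 0.011, -6.6, 0.9, -2.5, 0.085, -0.003, 0.015, 0.013, -6.6, 0.9, -2.5, 0.085, -0.003, 0.013, 0.014, -6.6, 0.9, -2.5, 0.085, -0.004, 0.011, 0.015, -6.6, 0.9, -2.5, 0.085, -0.005, 0.009, 0.017, -6.6, 0.9, -2.5],
)

```text
clock: 3.65
tcp_pos: [0.392, -0.1542, 0.211]
tool_rot: [0.361, 2.93, 0.882]
contact_force: [0.1, 0.4, -1.6]
finger_gap: 0.0847
```

Request:
carry_out(
  deltas=[0.085, -0.005, 0.007, 0.018, -6.6, 0.9, -2.5, 0.085, 0, 0, 0, 0, 0, 0],
)

```text
clock: 3.85
tcp_pos: [0.3996, -0.14, 0.1962]
tool_rot: [0.29, 2.879, 1.052]
contact_force: [-0.3, 0.3, -0.7]
finger_gap: 0.0848
```

```bash
python3 - <<'E'
from h import *
from cell import env
import json
s=env.state();print(s['q'],s['tcp_pos'],s['tool_rot'],s['clock'])
p,d=env.snapshot("wrist");cv2.imwrite("pics/w1.png",p[:,:,::-1]);np.savez("pics/w1.npz",d=d,pos=s['tcp_pos'],rot=s['tool_rot'])
print(env.boxes_of("wrist","panel_center")[:2])
E
```

```text
[-0.70463737  0.04155381 -0.11054876  1.81024049  0.59647995 -2.19672361] [ 0.39961674 -0.13995592  0.19619884] [0.28952024 2.87850337 1.05188077] 3.85
[{'rect': [225.9, 164.2, 111.0, 65.1], 'conf': 0.97}]
```

View pics/w1.png

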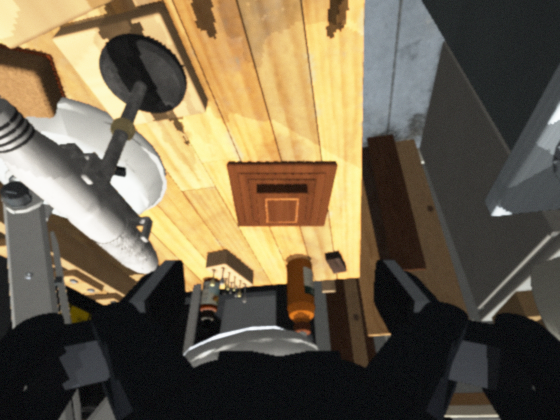

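```bash
python3 - <<'E'
from h import *
from cell import env
np.set_printoptions(precision=4,suppress=True)
im=cv2.imread("pics/w1.png")[150:240,210:350];cv2.imwrite("pics/w1z.png",cv2.resize(im,None,fx=5,fy=5,interpolation=3))
z=np.load("pics/w1.npz");s=dict(tcp_pos=z['pos'],tool_rot=z['rot']);m=env.camera_model("wrist");C=cloud(m,z['d'],s)
b=C[150:240,210:350].reshape(-1,3)
f=b[(b[:,2]>.0195)&(b[:,2]<.03)&(b[:,0]>.36)&(b[:,0]<.5)&(b[:,1]>0)&(b[:,1]<.12)]
print(len(f),f.mean(0),np.sort(f[:,2])[[5,len(f)//2,-5]]);r=cv2.minAreaRect((f[:,:2]*1000).astype(np.float32));print("field",r)
t=b[(b[:,2]>.0045)&(b[:,2]<.03)&(b[:,0]>.33)&(b[:,0]<.52)&(b[:,1]>-.05)&(b[:,1]<.14)]
print("panel",len(t),cv2.minAreaRect((t[:,:2]*1000).astype(np.float32)))
print(C[165:230:6,282], C[170:230:10,215])
L=C[(C[...,2]>.15)&(C[...,2]<.3)&(C[...,0]<.55)&(C[...,1]>-.06)&(C[...,1]<.12)];print(L.min(0) if len(L) else 0,L.max(0) if len(L) else 0)
E
```

```text
1753 [0.4315 0.0424 0.0246] [0.0197 0.0248 0.0264]
field ((432.4873046875, 47.66287612915039), (74.171142578125, 59.93543243408203), 78.41141510009766)
panel 6238 ((432.4526062011719, 47.26568603515625), (130.00048828125, 125.76459503173828), 78.4853515625)
[[ 0.4201 -0.0143  0.0064]
 [ 0.4218 -0.006   0.0077]
 [ 0.4235  0.0027  0.009 ]
 [ 0.425   0.0102  0.0116]
 [ 0.4256  0.0129  0.0185]
 [ 0.4263  0.0165  0.0245]
 [ 0.4283  0.0268  0.0254]
 [ 0.4304  0.0375  0.0264]
 [ 0.4331  0.0512  0.0257]
 [ 0.4357  0.0644  0.0258]
 [ 0.4387  0.0801  0.0248]] [[ 0.4997 -0.0155  0.0001]
 [ 0.5064  0.0021 -0.0004]
 [ 0.513   0.0196  0.0003]
 [ 0.5206  0.0394  0.0003]
 [ 0.5291  0.0617 -0.0001]
 [ 0.5381  0.0853 -0.    ]]
[ 0.1657 -0.0358  0.1501] [0.55   0.0993 0.2441]
```

View pics/w1z.png

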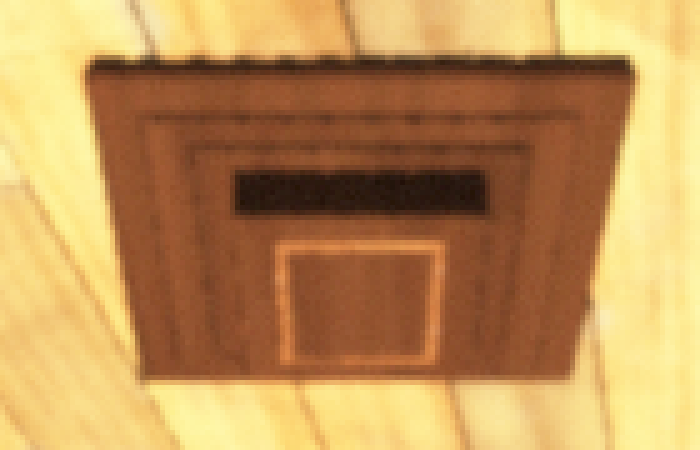

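```bash
python3 - <<'E'
from h import *
from cell import env
np.set_printoptions(precision=4,suppress=True)
z=np.load("pics/w1.npz");m=env.camera_model("wrist");d=z['d']
s=dict(tcp_pos=np.zeros(3),tool_rot=np.zeros(3));C=cloud(m,d,s)
for u in (150,160,165,170,175,180,380,390,400,410):
    for v in (262,266,272,285,300): 
        if 0<d[v,u]<.2: print(u,v,C[v,u])
F=C[(d>0.02)&(d<.2)&(np.abs(C[...,1])<.03)];print(len(F));
for a,b in [(-.07,-.04),(.04,.07)]:
    q=F[(F[:,0]>a)&(F[:,0]<b)];print(q.min(0),q.max(0))
E
```

```text
150 272 [-0.0534 -0.0079 -0.0084]
150 285 [-0.0457 -0.0118 -0.027 ]
150 300 [-0.042  -0.0113 -0.0364]
160 266 [-0.0483 -0.0114 -0.0101]
160 272 [-0.0462 -0.0114 -0.0158]
160 285 [-0.0422 -0.0116 -0.0267]
160 300 [-0.042  -0.0068 -0.0287]
165 262 [-0.0475 -0.0115 -0.0065]
165 266 [-0.0461 -0.0115 -0.0104]
165 272 [-0.0442 -0.0114 -0.0158]
165 285 [-0.0415 -0.0102 -0.024 ]
165 300 [-0.042  -0.0042 -0.0243]
170 262 [-0.0455 -0.0114 -0.0062]
170 266 [-0.0439 -0.0117 -0.0107]
170 272 [-0.0426 -0.011  -0.0148]
170 285 [-0.0419 -0.0071 -0.0181]
170 300 [-0.0416 -0.0019 -0.0205]
175 262 [-0.0433 -0.0116 -0.0065]
175 266 [-0.0418 -0.0118 -0.0109]
175 272 [-0.0418 -0.0095 -0.0117]
175 285 [-0.0421 -0.0039 -0.0123]
175 300 [-0.0415  0.001  -0.0156]
180 262 [-0.0416 -0.011  -0.0051]
180 266 [-0.0417 -0.0092 -0.0054]
180 272 [-0.0419 -0.0064 -0.0054]
180 285 [-0.0421 -0.0007 -0.0062]
180 300 [-0.0417  0.0047 -0.0092]
380 262 [ 0.0435 -0.0108 -0.005 ]
380 266 [ 0.0429 -0.01   -0.0072]
380 272 [ 0.0433 -0.007  -0.0066]
380 285 [ 0.0434 -0.0015 -0.0079]
380 300 [ 0.0431  0.0042 -0.0103]
390 262 [ 0.047  -0.0117 -0.007 ]
390 266 [ 0.046  -0.0113 -0.01  ]
390 272 [ 0.0438 -0.0117 -0.0164]
390 285 [ 0.0433 -0.0074 -0.0189]
390 300 [ 0.043  -0.0024 -0.0214]
400 272 [ 0.0481 -0.0113 -0.0155]
400 285 [ 0.0439 -0.0116 -0.0268]
400 300 [ 0.0427 -0.008  -0.0308]
410 285 [ 0.0475 -0.0116 -0.0268]
410 300 [ 0.0437 -0.0112 -0.0363]
54782
[-0.07   -0.0177 -0.0774] [-0.04    0.0126  0.0005]
[ 0.04   -0.0181 -0.0769] [0.07   0.0124 0.0008]
```

```bash
python3 - <<'E'
from h import *
from cell import env
s=env.state()
M=tgt(45,78.4);g=np.array([.429,.030,.026]);print(g-.1*M[:,2],M[:,2])
plan(s,g-.08*M[:,2],M)
E
```

```text
[ 0.41478164 -0.03926643  0.09671068] [ 0.14218356  0.6926643  -0.70710678]
[ 1.3  3.8 41. ] [-1.32 -0.04  0.01]
[ 1.3  2.8 41.1] [-1.32 -0.04  0.01]
[ 1.4  1.9 41.2] [-1.32 -0.04  0.01]
[ 1.4  0.9 41.2] [-1.32 -0.04  0.01]
n 4 rv [-5.28892905 -0.16697563  0.04775329] dist 0.16492448943102617
```

Request:
carry_out(
  deltas=[0.085, 0.001, 0.003, 0.033, -1.32, 0, 0, 0.085, 0.001, 0.003, 0.033, -1.32, 0, 0, 0.085, 0.001, 0.002, 0.033, -1.32, 0, 0, 0.085, 0.001, 0.001, 0.033, -1.32, 0, 0, 0.085, 0.001, 0, 0.033, 0, 0, 0],
)

```text
clock: 4.45
tcp_pos: [0.4191, -0.0233, 0.0842]
tool_rot: [0.281, 2.818, 1.166]
contact_force: [0.2, 0.2, 0.7]
finger_gap: 0.085
```

Request:
carry_out(
  deltas=[0.085, 0, 0, 0, 0, 0, 0],
)

```text
clock: 4.55
tcp_pos: [0.4177, -0.0217, 0.0828]
tool_rot: [0.279, 2.822, 1.168]
contact_force: [-0.0, 1.4, 0.3]
finger_gap: 0.0847
```

```bash
python3 - <<'E'
from h import *
from cell import env
np.set_printoptions(precision=4,suppress=True)
s=env.state();print(s['q'],s['tcp_pos'],s['clock'])
p,d=env.snapshot("wrist");cv2.imwrite("pics/w2.png",p[:,:,::-1]);np.savez("pics/w2.npz",d=d,pos=s['tcp_pos'],rot=s['tool_rot'])
m=env.camera_model("wrist");C=cloud(m,d,s)
b=C.reshape(-1,3)
f=b[(b[:,2]>.0225)&(b[:,2]<.03)&(b[:,0]>.36)&(b[:,0]<.5)&(b[:,1]>0)&(b[:,1]<.12)]
print("field",len(f),cv2.minAreaRect((f[:,:2]*1000).astype(np.float32)),np.median(f[:,2]))
M=tgt(45,78.4);g=np.array([.429,.030,.026]);plan(s,g,M)
E
```

```text
[-0.5037 -0.0397 -0.4363  1.4673  0.7394 -1.9915] [ 0.4177 -0.0217  0.0828] 4.55
field 3771 ((432.591064453125, 47.077857971191406), (72.4817123413086, 59.92128372192383), 78.4344711303711) 0.024790655844993584
[-0.5 -1.4 38.8] [-0.01 -0.11  0.1 ]
[-0.4 -1.4 38.8] [-0.01 -0.11  0.1 ]
n 2 rv [-0.0191 -0.2253  0.2043] dist 0.07764308930988432
```

View pics/w2.png

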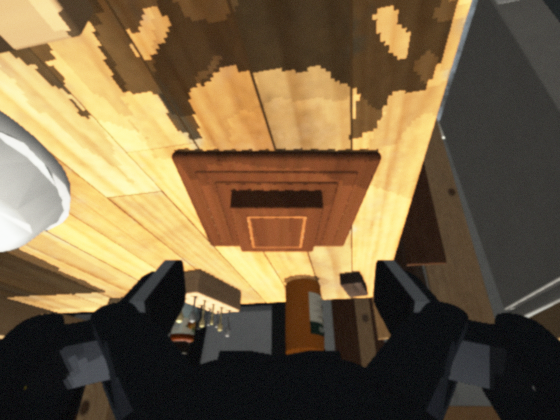

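Request:
carry_out(
  deltas=[0.085, 0, -0.001, 0.03, 0, 0, 0, 0.085, -0.001, -0.001, 0.03, 0, 0, 0, 0.085, 0, 0, 0.016, 0, -0.1, 0.1, 0.085, 0, 0, 0, 0, 0, 0],
)

```text
clock: 5.0
tcp_pos: [0.4301, 0.0278, 0.0294]
tool_rot: [0.282, 2.818, 1.168]
contact_force: [-0.1, 0.7, -0.4]
finger_gap: 0.0849
```

```bash
python3 - <<'E'
from h import *
from cell import env
np.set_printoptions(precision=4,suppress=True)
s=env.state();print(s['q'],s['tcp_pos'],s['clock'],s['contact_force'])
p,d=env.snapshot("wrist");cv2.imwrite("pics/w3.png",p[:,:,::-1])
p,d=env.snapshot("scene");cv2.imwrite("pics/s3.png",cv2.resize(p[100:300,130:400,::-1],None,fx=2.8,fy=2.8))
M=tgt(45,78.4);g=np.array([.429,.030,.027]);plan(s,g,M)
E
```

```text
[-0.3878 -0.0562 -0.5553  1.2541  0.7689 -1.833 ] [0.4301 0.0278 0.0294] 5.0 [-0.1008  0.6715 -0.4408]
[ 1.6 -0.3  3. ] [ 0.03 -0.    0.16]
n 1 rv [ 0.0285 -0.0029  0.1608] dist 0.003396005874668792
```

View pics/w3.png

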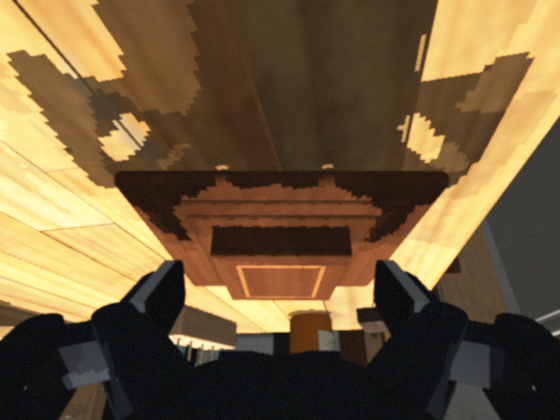

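View pics/s3.png

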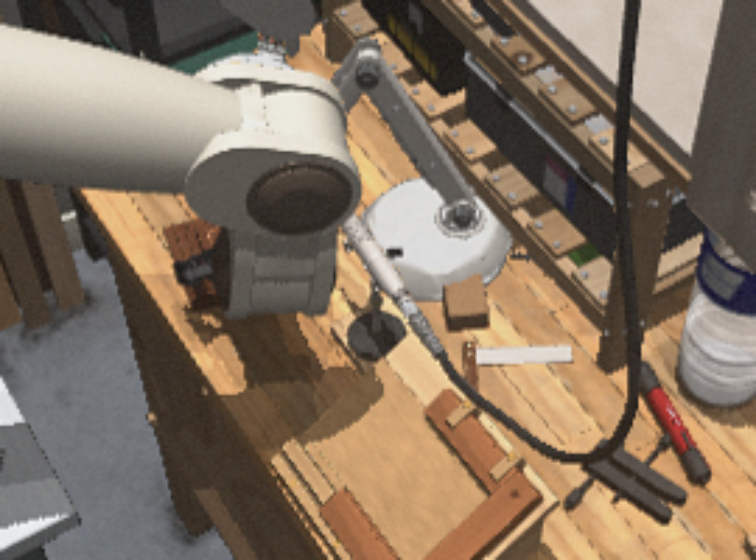

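Request:
carry_out(
  deltas=[0.085, 0.001, 0, 0.003, 0, 0, 0, 0.05, 0, 0, 0, 0, 0, 0, 0.05, 0, 0, 0, 0, 0, 0, 0.05, 0, 0, 0, 0, 0, 0],
)

```text
clock: 5.5
tcp_pos: [0.4299, 0.0295, 0.0274]
tool_rot: [0.284, 2.816, 1.17]
contact_force: [-2.3, -3.1, 6.2]
finger_gap: 0.058
```

Request:
carry_out(
  deltas=[0.05, 0, 0, 0, 0, 0, 0, 0.05, 0, 0, 0, 0, 0, 0, 0.05, 0, 0, 0, 0, 0, 0],
)

```text
clock: 5.8
tcp_pos: [0.4299, 0.0295, 0.0274]
tool_rot: [0.284, 2.816, 1.17]
contact_force: [-1.8, -3.8, 6.2]
finger_gap: 0.058
```

```bash
cat > data.py <<'E'
import numpy as np
D=[([-1.24798871,.0874467196,.175157367,1.65977360,2.5e-5,1.57080886],[.17442189,-.52140641,.24460231],[-2.54893412,1.83514577,.00159138]),
([-1.24803332,.0968868809,.221582875,1.69949052,-1.3e-6,1.26829205],[.17421839,-.52089779,.26317757],[-2.795,1.429,.004]),
([-.568142008,-.230871654,-.0837731786,1.71755814,-7e-6,-1.67348676],[.34720388,-.22164003,.26540355],None),
([-.70463737,.04155381,-.11054876,1.81024049,.59647995,-2.19672361],[.39961674,-.13995592,.19619884],[.28952024,2.87850337,1.05188077]),
([-.5037,-.0397,-.4363,1.4673,.7394,-1.9915],[.4177,-.0217,.0828],[.279,2.822,1.168]),
([-.3878,-.0562,-.5553,1.2541,.7689,-1.833],[.4301,.0278,.0294],[.282,2.818,1.168])]
E
python3 - <<'E'
from data import D
from cell import env
import numpy as np
from scipy.spatial.transform import Rotation as R
np.set_printoptions(precision=4,suppress=True)
s=env.state();D.append((s['q'],s['tcp_pos'],s['tool_rot']))
Ry=lambda a:R.from_euler('y',a).as_matrix();Rz=lambda a:R.from_euler('z',a).as_matrix();Rx=lambda a:R.from_euler('x',a).as_matrix()
for s5 in(1,-1):
  for s6 in (1,-1):
    print(s5,s6)
    for q,p,r in D:
        if r is None: continue
        A=Rz(q[0])@Ry(q[1]-q[2]+q[3])@Rz(s5*q[4])@Rx(s6*q[5])
        print((A.T@R.from_rotvec(r).as_matrix()).round(2).tolist())
E
```

```text
1 1
[[0.0, -0.0, 1.0], [1.0, 0.0, -0.0], [-0.0, 1.0, 0.0]]
[[-0.0, -0.0, 1.0], [1.0, 0.0, 0.0], [-0.0, 1.0, 0.0]]
[[0.0, -0.0, 1.0], [1.0, -0.0, -0.0], [0.0, 1.0, 0.0]]
[[-0.0, 0.0, 1.0], [1.0, 0.0, 0.0], [-0.0, 1.0, -0.0]]
[[-0.0, -0.0, 1.0], [1.0, -0.0, 0.0], [0.0, 1.0, 0.0]]
[[-0.0, -0.0, 1.0], [1.0, -0.0, 0.0], [0.0, 1.0, 0.0]]
1 -1
[[0.0, -0.0, 1.0], [-1.0, 0.0, 0.0], [-0.0, -1.0, -0.0]]
[[-0.0, -0.0, 1.0], [-0.82, -0.57, -0.0], [0.57, -0.82, 0.0]]
[[0.0, -0.0, 1.0], [-0.31, -0.95, 0.0], [0.95, -0.31, -0.0]]
[[-0.0, 0.0, 1.0], [-0.67, -0.75, -0.0], [0.75, -0.67, 0.0]]
[[-0.0, -0.0, 1.0], [-0.87, -0.5, -0.0], [0.5, -0.87, 0.0]]
[[-0.0, -0.0, 1.0], [-0.87, -0.49, -0.0], [0.49, -0.87, -0.0]]
-1 1
[[0.0, 0.0, 1.0], [1.0, 0.0, -0.0], [-0.0, 1.0, -0.0]]
[[-0.0, -0.0, 1.0], [1.0, 0.0, 0.0], [-0.0, 1.0, 0.0]]
[[0.54, -0.75, 0.37], [0.78, 0.3, -0.54], [0.3, 0.59, 0.75]]
[[0.41, -0.91, 0.09], [0.85, 0.34, -0.41], [0.34, 0.24, 0.91]]
[[0.26, -0.97, 0.03], [0.94, 0.24, -0.26], [0.24, 0.1, 0.97]]
[[0.25, -0.97, 0.03], [0.94, 0.24, -0.25], [0.24, 0.09, 0.97]]
-1 -1
[[0.0, 0.0, 1.0], [-1.0, 0.0, 0.0], [-0.0, -1.0, 0.0]]
[[-0.0, -0.0, 1.0], [-0.82, -0.57, -0.0], [0.57, -0.82, 0.0]]
[[0.54, -0.75, 0.37], [-0.53, -0.65, -0.54], [0.65, 0.1, -0.75]]
[[0.41, -0.91, 0.09], [-0.82, -0.41, -0.41], [0.41, 0.09, -0.91]]
[[0.26, -0.97, 0.03], [-0.93, -0.26, -0.26], [0.26, 0.04, -0.97]]
[[0.25, -0.97, 0.03], [-0.93, -0.25, -0.25], [0.25, 0.04, -0.97]]
```

```bash
cat > kin.py <<'E'
import numpy as np
from data import D
from scipy.spatial.transform import Rotation as R
from scipy.optimize import least_squares
Ry=lambda a:R.from_euler('y',a).as_matrix();Rz=lambda a:R.from_euler('z',a).as_matrix();Rx=lambda a:R.from_euler('x',a).as_matrix()
E0=np.array([[0,0,1.],[1,0,0],[0,1,0]])
LO=np.array([-3.13,-.85,-1.15,-2.2,-1.44,-3.14]);HI=np.array([3.13,1.81,1.24,2.28,1.52,3.14])
def rot(q): return Rz(q[0])@Ry(q[1]-q[2]+q[3])@Rz(q[4])@Rx(q[5])@E0
def basis(q):
    A=Rz(q[0]);c=[]
    c.append(A@[0,1,0]);c.append(A@[0,0,1])
    B=A@Ry(q[1]);c.append(B[:,2]);c.append(B[:,0])
    B=A@Ry(q[1]-q[2]);c+= [B[:,0],B[:,2]]
    B=A@Ry(q[1]-q[2]+q[3]);c+=[B[:,0],B[:,2]]
    c.append((B@Rz(q[4]))[:,0])
    return np.stack(c,1)
def fit(D):
    A=np.vstack([basis(q) for q,_,_ in D]);b=np.hstack([p for _,p,_ in D])
    lam=1e-4
    x=np.linalg.lstsq(np.vstack([A,lam*np.eye(A.shape[1])]),np.r_[b,np.zeros(A.shape[1])],rcond=None)[0];return x,A@x-b
X,res=fit(D)
def fk(q): return basis(q)@X,rot(q)
def ik(P,M,q0):
    f=lambda q:np.r_[(basis(q)@X-P)*10,(R.from_matrix(M).inv()*R.from_matrix(rot(q))).as_rotvec()]
    r=least_squares(f,np.clip(q0,LO+.01,HI-.01),bounds=(LO,HI));return r.x,np.abs(r.fun).max()
E
python3 - <<'E'
from kin import *
np.set_printoptions(precision=4,suppress=True)
print(X,np.abs(res).max())
# frame approx
ax=np.radians(1.5)
fx=np.array([.866*np.cos(ax),.866*np.sin(ax),.5]);fy=np.array([-np.sin(ax),np.cos(ax),0]);fz=np.cross(fx,fy)
F=np.stack([fx,fy,fz],1);O=np.array([.405,-.364,.0795])
q0=np.array(D[-1][0])
for sgn in(1,-1):
  for lean in (45,40,20,0,-20):
    # tool x=-sgn*fx, tool y=sgn*fy  ; lean back toward -fy if positive
    l=np.radians(lean)
    z=-fz*np.cos(l)+fy*np.sin(l);x=-sgn*fx;y=np.cross(z,x);M=np.stack([x,y,z],1)
    for yy in (.14,.05,0):
        P=O+F@[0,yy-.018*np.sign(lean),.012]
        best=min((ik(P,M,np.array([q1,-.05,q3,1.3,q5,q6])) for q1 in(-.6,-1.2) for q3 in (-.5,.2) for q5 in (-.6,.6) for q6 in(-2.5,0,2.5)),key=lambda t:t[1])
        print(sgn,lean,yy,best[0],round(best[1],4))
E
```

```text
[0.     0.16   0.4201 0.     0.5188 0.036  0.1442 0.     0.271 ] 4.4848454425983064e-05
1 45 0.14 [-0.9606  0.3001 -0.1314  1.7121  0.7544 -3.0109] 0.0
1 45 0.05 [-1.0421  0.4941  0.1166  1.8264  0.7081 -3.1011] 0.0
1 45 0 [-1.0789  0.6071  0.2751  1.8965  0.686  -3.1395] 0.0
1 40 0.14 [-0.9548  0.2047 -0.2014  1.6156  0.7421 -2.9242] 0.0
1 40 0.05 [-1.0397  0.4015  0.0363  1.7227  0.7026 -3.0244] 0.0
1 40 0 [-1.0778  0.5137  0.1861  1.7876  0.6833 -3.0671] 0.0
1 20 0.14 [-0.8953 -0.1796 -0.4792  1.2568  0.62   -2.5821] 0.0
1 20 0.05 [-1.0026  0.0291 -0.284   1.3198  0.6174 -2.7139] 0.0
1 20 0 [-1.0494  0.1422 -0.1637  1.3601  0.6138 -2.771 ] 0.0
1 0 0.14 [-0.7196 -0.5732 -0.7496  0.9932  0.3461 -2.2455] 0.0
1 0 0.05 [-0.8807 -0.3603 -0.6087  0.9805  0.4048 -2.4069] 0.0
1 0 0 [-0.9489 -0.2433 -0.5178  0.983   0.4267 -2.4775] 0.0
1 -20 0.14 [-0.4152 -0.8405 -0.9324  0.8671 -0.1087 -1.9521] 0.0
1 -20 0.05 [-0.6582 -0.6737 -0.8595  0.7655  0.0321 -2.1505] 0.0
1 -20 0 [-0.7626 -0.5624 -0.8     0.7191  0.0925 -2.2358] 0.0
-1 45 0.14 [-0.9606  0.3001 -0.1314  1.7121  0.7544  0.1307] 0.0
-1
[... 192 characters left out ...]
 40 0.05 [-1.0397  0.4015  0.0363  1.7227  0.7026  0.1172] 0.0
-1 40 0 [-1.0778  0.5137  0.1861  1.7876  0.6833  0.0745] 0.0
-1 20 0.14 [-0.8953 -0.1796 -0.4792  1.2568  0.62    0.5595] 0.0
-1 20 0.05 [-1.0026  0.0291 -0.284   1.3198  0.6174  0.4277] 0.0
-1 20 0 [-1.0494  0.1422 -0.1637  1.3601  0.6138  0.3706] 0.0
-1 0 0.14 [-0.7196 -0.5732 -0.7496  0.9932  0.3461  0.8961] 0.0
-1 0 0.05 [-0.8807 -0.3603 -0.6087  0.9805  0.4048  0.7347] 0.0
-1 0 0 [-0.9489 -0.2433 -0.5178  0.983   0.4267  0.6641] 0.0
-1 -20 0.14 [-0.4152 -0.8405 -0.9324  0.8671 -0.1087  1.1895] 0.0
-1 -20 0.05 [-0.6582 -0.6737 -0.8595  0.7655  0.0321  0.9911] 0.0
-1 -20 0 [-0.7626 -0.5624 -0.8     0.7191  0.0925  0.9058] 0.0
```

```bash
python3 - <<'E'
from h import *
from cell import env
s=env.state();Ri=R.from_rotvec(s['tool_rot']).inv()
for w in [(0,0,.015),(-.05,-.06,.01),(0,-.08,.05)]: print(Ri.apply(w).round(4))
m=env.camera_model("top");C=cloud(m,np.load("pics/top0.npy"))
b=C.reshape(-1,3);b=b[(b[:,1]>-.24)&(b[:,1]<-.05)&(b[:,0]>.4)&(b[:,0]<.56)&(b[:,2]>.02)]
for y in np.arange(-.24,-.05,.02):
    q=b[(b[:,1]>=y)&(b[:,1]<y+.02)];
    for lo,hi in[(.02,.1),(.1,.2)]:
        k=q[(q[:,2]>lo)&(q[:,2]<=hi)]
        if len(k): print(round(y,2),lo,k[:,0].min().round(3),k[:,0].max().round(3),k[:,2].min().round(3),k[:,2].max().round(3))
E
```

```text
[-0.      0.0106 -0.0106]
[ 0.0369 -0.0414 -0.0559]
[-0.0161 -0.0199 -0.0908]
-0.24 0.02 0.4 0.486 0.047 0.1
-0.24 0.1 0.478 0.509 0.1 0.163
-0.22 0.1 0.493 0.511 0.143 0.162
-0.2 0.02 0.481 0.552 0.02 0.027
-0.2 0.1 0.493 0.513 0.147 0.164
-0.18 0.02 0.475 0.555 0.02 0.035
-0.18 0.1 0.488 0.518 0.137 0.163
-0.16 0.02 0.474 0.557 0.02 0.097
-0.16 0.1 0.495 0.517 0.107 0.163
-0.14 0.02 0.474 0.557 0.02 0.033
-0.14 0.1 0.496 0.519 0.146 0.163
-0.12 0.02 0.479 0.556 0.02 0.023
-0.12 0.1 0.492 0.522 0.138 0.164
-0.1 0.02 0.556 0.56 0.02 0.029
-0.1 0.1 0.498 0.521 0.15 0.163
-0.08 0.02 0.552 0.56 0.02 0.037
-0.08 0.1 0.504 0.515 0.148 0.159
-0.06 0.02 0.552 0.559 0.021 0.033
-0.06 0.1 0.512 0.515 0.149 0.152
```

Request:
carry_out(
  deltas=[0.05, 0, 0.005, -0.005, 0, 0, 0, 0.05, 0, 0.006, -0.006, 0, 0, 0, 0.05, 0, 0, 0, 0, 0, 0],
)

```text
clock: 6.1
tcp_pos: [0.4299, 0.0297, 0.0433]
tool_rot: [0.283, 2.816, 1.169]
contact_force: [0.3, -0.9, -1.0]
finger_gap: 0.0579
```

Request:
carry_out(
  deltas=[0.05, 0.0125, -0.0138, -0.0186, 0, 0, 0, 0.05, 0.0125, -0.0138, -0.0186, 0, 0, 0, 0.05, 0.0125, -0.0138, -0.0186, 0, 0, 0, 0.05, 0, 0, 0, 0, 0, 0],
)

```text
clock: 6.5
tcp_pos: [0.3781, -0.0314, 0.0523]
tool_rot: [0.287, 2.817, 1.17]
contact_force: [0.2, 0.3, -2.1]
finger_gap: 0.0577
```

```bash
python3 - <<'E'
from h import *
from cell import env
np.set_printoptions(precision=4,suppress=True)
s=env.state();print(s['q'],s['tcp_pos'],s['clock'],s['contact_force'],s['finger_gap'])
p,d=env.snapshot("wrist");cv2.imwrite("pics/w4.png",p[:,:,::-1]);np.savez("pics/w4.npz",d=d,pos=s['tcp_pos'],rot=s['tool_rot'])
Ri=R.from_rotvec(s['tool_rot']).inv();print(Ri.apply([0,-.08,.05]))
E
```

```text
[-0.574  -0.0634 -0.5279  1.455   0.7212 -2.0743] [ 0.3781 -0.0314  0.0523] 6.5 [ 0.2291  0.3448 -2.1188] 0.0577114857677573
[-0.0162 -0.0199 -0.0908]
```

View pics/w4.png

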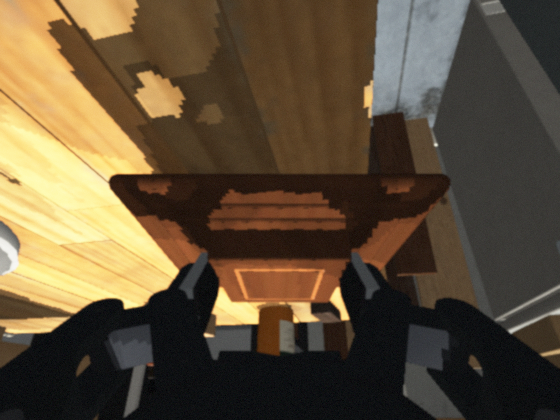

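Request:
carry_out(
  deltas=[0.05, -0.004, -0.005, -0.023, 0, 0, 0, 0.05, -0.004, -0.005, -0.023, 0, 0, 0, 0.05, -0.004, -0.005, -0.023, 0, 0, 0, 0.05, -0.004, -0.005, -0.023, 0, 0, 0, 0.05, 0, 0, 0, 0, 0, 0],
)

```text
clock: 7.05
tcp_pos: [0.3799, -0.1124, 0.1038]
tool_rot: [0.284, 2.816, 1.168]
contact_force: [-0.4, 0.0, -2.0]
finger_gap: 0.0578
```

```bash
cat >> h.py <<'E'
def panel_in_tool(m,d):
    """fit held panel from wrist depth: returns mask stats in tool frame"""
    s=dict(tcp_pos=np.zeros(3),tool_rot=np.zeros(3));return cloud(m,d,s)
E
python3 - <<'E'
from h import *
from cell import env
np.set_printoptions(precision=4,suppress=True)
z=np.load("pics/w4.npz");m=env.camera_model("wrist");C=panel_in_tool(m,z['d'])
# nominal panel frame in tool: tool->world->panel from grasp
Mt=tgt(45,78.43);s0=dict(p=np.array([.4299,.0295,.0274]),r=R.from_rotvec([.284,2.816,1.170]).as_matrix())
a=np.radians(-11.57);Pw=np.array([[np.cos(a),-np.sin(a),0],[np.sin(a),np.cos(a),0],[0,0,1]]);Pc=np.array([.4326,.0471,.012])
TP=np.eye(4);TP[:3,:3]=s0['r'].T@Pw;TP[:3,3]=s0['r'].T@(Pc-s0['p']);print("panel in tool",TP)
Q=(C.reshape(-1,3)-TP[:3,3])@TP[:3,:3]   # in nominal panel coords
ok=(z['d'].ravel()>.05)
# field top
f=Q[ok&(np.abs(Q[:,0])<.028)&(Q[:,1]<.034)&(Q[:,1]>-.034)&(np.abs(Q[:,2]-.012)<.006)]
A=np.c_[f[:,:2],np.ones(len(f))];c=np.linalg.lstsq(A,f[:,2],rcond=None)[0];print("field plane",len(f),c)
# near edge of tongue
t=Q[ok&(np.abs(Q[:,0])<.06)&(Q[:,1]>-.075)&(Q[:,1]<-.04)&(Q[:,2]>-.02)&(Q[:,2]<.005)]
for x in np.arange(-.05,.06,.02):
    k=t[np.abs(t[:,0]-x)<.01];print(round(x,2),k[:,1].min(),np.median(k[k[:,1]<-.055][:,2]))
t=Q[ok&(Q[:,1]>-.06)&(Q[:,1]<.03)&(Q[:,2]>-.01)&(Q[:,2]<.003)&(np.abs(Q[:,0])<.08)]
for y in (-.05,-.03,-.01,.01): 
    k=t[np.abs(t[:,1]-y)<.008];print(y,k[:,0].min(),k[:,0].max()) if len(k) else 0
np.save("TP.npy",TP)
s=env.state();print(s['tcp_pos'],s['q'],s['clock'])
E
```

```text
panel in tool [[-1.     -0.0001 -0.0018  0.0009]
 [-0.0014  0.7054  0.7088  0.0016]
 [ 0.0012  0.7088 -0.7054  0.0235]
 [ 0.      0.      0.      1.    ]]
field plane 5512 [-0.0004  0.0263  0.0125]
-0.05 -0.06484650767460724 -0.005120680467329158
-0.03 -0.06456572251290452 -0.005094000979776047
-0.01 -0.06469010233252405 -0.005050049967283903
0.01 -0.06432633728561156 -0.005111805099465833
0.03 -0.06483208150716105 -0.0051500609763604766
0.05 -0.0644393070612866 -0.005079217612111702
-0.05 -0.06257210901718487 0.06265243777426745
-0.03 -0.06232923537386144 0.062457057969050614
-0.01 -0.061960791679961026 0.0620718563229985
0.01 -0.061995272695160225 0.06241240353523883
[ 0.3799 -0.1124  0.1038] [-0.7221  0.0519 -0.3202  1.6585  0.6627 -2.2525] 7.05
```

```bash
python3 - <<'E'
from h import *
from cell import env
np.set_printoptions(precision=4,suppress=True)
for n in ("top","scene"):
    m=env.camera_model(n);C=cloud(m,np.load(f"pics/{n}0.npy"));b=C.reshape(-1,3)
    r=b[(b[:,0]>.37)&(b[:,0]<.44)&(b[:,1]<-.25)&(b[:,1]>-.40)&(b[:,2]>.03)&(b[:,2]<.1)]
    for _ in range(3):
        c=r.mean(0);nn=np.linalg.svd(r-c)[2][2];nn*=np.sign(nn[2]);r=r[np.abs((r-c)@nn)<.003]
    print(n,len(r),c,nn,"tilt",np.degrees(np.arccos(nn[2])),"azim",np.degrees(np.arctan2(-nn[1],-nn[0])))
    # height above sheet plane -> frame z=-12 + h
    h=(b-c)@nn
    ok=(b[:,0]>.3)&(b[:,0]<.52)&(b[:,1]<-.2)&(b[:,1]>-.5)
    az=np.arctan2(-nn[1],-nn[0])
    for az in (np.arctan2(-nn[1],-nn[0]),0.0):
        fy=np.array([-np.sin(az),np.cos(az),0]);fx=np.cross(fy,nn);
        top=b[ok&(np.abs(h-.014)<.003)]
        X=(top-c)@fx;Y=(top-c)@fy
        # mouth edge: lower rail
        lo=(X<-.05)&(X>-.09);hi=(X>.055)&(X<.09)
        for nm,k in(("lo",lo),("hi",hi)):
            xs=X[k];ys=Y[k];print(nm,"x",np.percentile(xs,[1,99]),"y mouth by x bins",[np.round(np.percentile(ys[(xs>a)&(xs<=a+.01)],99.),4) for a in np.arange(xs.min(),xs.max()-.01,.01)])
        # inner edge lines
        for nm,k,fn in (("lo inner",lo,np.max),("hi inner",hi,np.min)):
            out=[]
            for y0 in np.arange(-.12,-.03,.02):
                q=X[(X<0 if fn is np.max else X>0)&(np.abs(Y-y0)<.006)]
                if len(q): out.append(round(np.percentile(q,99 if fn is np.max else 1),4))
            print(nm,out)
        # closed stile inner edge
        k=(np.abs(X)<.04);q=Y[k];print("closed inner y",[round(np.percentile(q[np.abs(X[k]-x0)<.01],98),4) for x0 in(-.03,0,.03)])
        print("center pt c",c,"fx",fx,"fy",fy)
E
```

```text
top 1345 [ 0.4071 -0.3229  0.0614] [-0.498  -0.0118  0.8671] tilt 29.875911839410225 azim 1.353482327370425
lo x [-0.0671 -0.0503] y mouth by x bins [np.float64(0.0802)]
hi x [0.0569 0.0897] y mouth by x bins [np.float64(-0.0957), np.float64(-0.0948), np.float64(0.0154)]
lo inner [np.float64(-0.0001), np.float64(-0.001), np.float64(-0.035), np.float64(-0.0354), np.float64(-0.0338)]
hi inner [np.float64(0.0019), np.float64(0.0009), np.float64(0.0767), np.float64(0.0761), np.float64(0.0764)]
closed inner y [np.float64(0.0097), np.float64(-0.096), np.float64(-0.0954)]
center pt c [ 0.4071 -0.3229  0.0614] fx [0.8669 0.0205 0.4981] fy [-0.0236  0.9997  0.    ]
lo x [-0.0668 -0.0501] y mouth by x bins [np.float64(0.0857)]
hi x [0.0562 0.0897] y mouth by x bins [np.float64(-0.0946), np.float64(-0.0935), np.float64(0.0169)]
lo inner [np.float64(-0.0007), np.float64(-0.001), np.float64(-0.0335), np.float64(-0.0341), np.float64(-0.0332)]
hi inner [np.float64(0.0024), np.float64(0.0023), np.float64(0.0783), np.float64(0.077), np.float64(0.0771)]
closed inner y [np.float64(0.0086), np.float64(-
[... 666 characters left out ...]
p.float64(-0.0962), np.float64(-0.0944)]
center pt c [ 0.4068 -0.3246  0.0591] fx [0.8661 0.0214 0.4995] fy [-0.0247  0.9997  0.    ]
lo x [-0.0726 -0.0503] y mouth by x bins [np.float64(0.0121), np.float64(0.0142)]
hi x [0.0556 0.0898] y mouth by x bins [np.float64(-0.0937), np.float64(-0.024), np.float64(0.0162)]
lo inner [np.float64(-0.0022), np.float64(-0.0006), np.float64(-0.0326), np.float64(-0.0323), np.float64(-0.0327)]
hi inner [np.float64(0.0008), np.float64(0.0025), np.float64(0.0769), np.float64(0.0767), np.float64(0.0772)]
closed inner y [np.float64(0.0098), np.float64(-0.0964), np.float64(-0.0938)]
center pt c [ 0.4068 -0.3246  0.0591] fx [0.8663 0.     0.4993] fy [-0.  1.  0.]
```

```bash
cat >> h.py <<'E'
AZ=np.radians(1.4)
def frameM(tilt=30.,az=AZ):
    t=np.radians(tilt);fx=np.array([np.cos(t)*np.cos(az),np.cos(t)*np.sin(az),np.sin(t)]);fy=np.array([-np.sin(az),np.cos(az),0]);return np.stack([fx,fy,np.cross(fx,fy)],1)
FO=np.array([.4188,-.364,.0795]);F=frameM()
def tool_for_panel(fp,TP,dR=np.eye(3)):
    W=np.eye(4);W[:3,:3]=F@dR;W[:3,3]=FO+F@np.asarray(fp);return W@np.linalg.inv(TP)
def panel_now(s,TP):
    W=np.eye(4);W[:3,:3]=R.from_rotvec(s["tool_rot"]).as_matrix();W[:3,3]=s["tcp_pos"];P=W@TP
    return F.T@(P[:3,3]-FO),R.from_matrix(F.T@P[:3,:3]).as_rotvec(degrees=True)
E
python3 - <<'E'
from h import *
import kin
from cell import env
np.set_printoptions(precision=4,suppress=True)
TP=np.load("TP.npy");s=env.state();print(panel_now(s,TP))
for fp in [(0,.16,.045),(0,.14,.005),(0,.1,0),(0,.06,0)]:
    T=tool_for_panel(fp,TP);print(fp,T[:3,3],kin.ik(T[:3,3],T[:3,:3],s['q'])[0])
T=tool_for_panel((0,.16,.045),TP);plan(s,T[:3,3],T[:3,:3])
E
```

```text
(array([-0.0212,  0.27  ,  0.0225]), array([ -3.4865,  29.8224, -12.6715]))
(0, 0.16, 0.045) [ 0.3859 -0.2225  0.1323] [-0.9553  0.2179 -0.1462  1.7769  0.7597 -3.0063]
(0, 0.14, 0.005) [ 0.4064 -0.2421  0.0976] [-0.9452  0.3041 -0.1101  1.7188  0.7651 -2.9944]
(0, 0.1, 0) [ 0.4099 -0.282   0.0933] [-0.9811  0.395  -0.0058  1.7604  0.7455 -3.0358]
(0, 0.06, 0) [ 0.4108 -0.322   0.0933] [-1.0164  0.4816  0.1077  1.8136  0.7255 -3.075 ]
[ -7.  -13.8 -23.9] [-0.88 -3.02 -7.52]
[ -6.4 -14.3 -23.8] [-0.88 -3.02 -7.52]
[ -5.8 -14.8 -23.7] [-0.88 -3.02 -7.52]
[ -5.  -15.1 -23.6] [-0.88 -3.02 -7.52]
n 4 rv [ -3.5052 -12.0617 -30.072 ] dist 0.11393624221569168
```

Request:
carry_out(
  deltas=[0.05, -0.0056, -0.011, -0.0191, -0.7, -2.4, -6.0, 0.05, -0.0052, -0.0113, -0.019, -0.7, -2.4, -6.0, 0.05, -0.0048, -0.0116, -0.019, -0.7, -2.4, -6.0, 0.05, -0.0044, -0.0118, -0.019, -0.7, -2.4, -6.0, 0.05, -0.004, -0.012, -0.019, -0.7, -2.4, -6.0],
)

```text
clock: 7.55
tcp_pos: [0.3852, -0.2207, 0.1315]
tool_rot: [-0.308, 2.442, 1.027]
contact_force: [1.1, -0.4, -1.2]
finger_gap: 0.0578
```

Request:
carry_out(
  deltas=[0.05, 0, 0, 0, 0, 0, 0],
)

```text
clock: 7.65
tcp_pos: [0.3851, -0.2219, 0.1309]
tool_rot: [-0.303, 2.443, 1.027]
contact_force: [-0.7, 0.8, -2.5]
finger_gap: 0.0581
```

```bash
python3 - <<'E'
from h import *
from cell import env
np.set_printoptions(precision=4,suppress=True)
TP=np.load("TP.npy");s=env.state();print(panel_now(s,TP),s['q'],s['clock'],s['contact_force'])
p,d=env.snapshot("wrist");cv2.imwrite("pics/w5.png",p[:,:,::-1]);np.savez("pics/w5.npz",d=d,pos=s['tcp_pos'],rot=s['tool_rot'])
p,d=env.snapshot("scene");cv2.imwrite("pics/s5.png",cv2.resize(p[150:350,180:400,::-1],None,fx=2.8,fy=2.8))
E
```

```text
(array([-0.0014,  0.1607,  0.0442]), array([ 0.1054,  0.0602, -0.0127])) [-0.9559  0.2188 -0.1489  1.7764  0.759  -3.0078] 7.65 [-0.6629  0.7741 -2.5088]
```

View pics/w5.png

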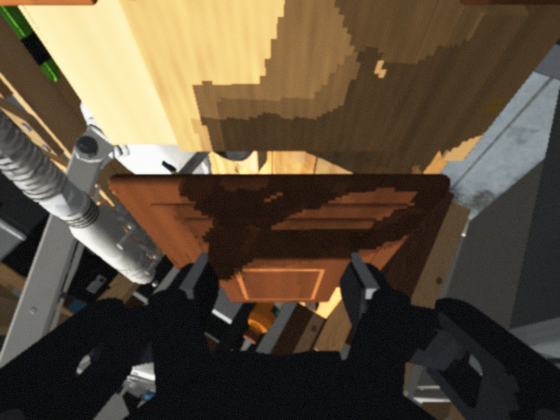

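View pics/s5.png

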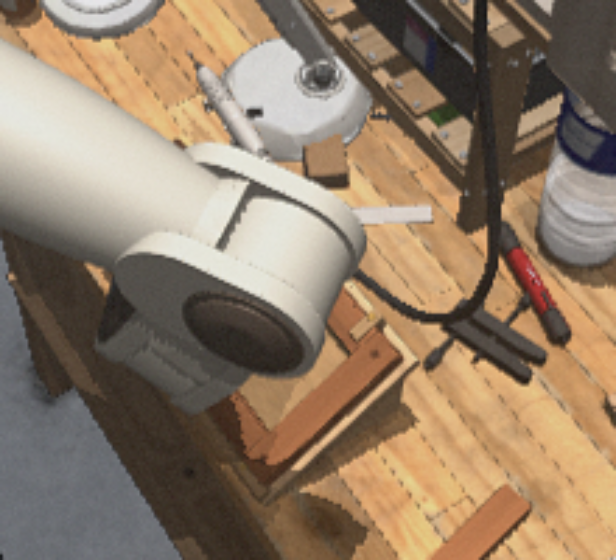

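```bash
python3 - <<'E'
from h import *
from cell import env
np.set_printoptions(precision=4,suppress=True)
z=np.load("pics/w5.npz");s=dict(tcp_pos=z['pos'],tool_rot=z['rot']);m=env.camera_model("wrist");C=cloud(m,z['d'],s)
Q=(C-FO)@F
r=Q[10:140,150:430].reshape(-1,3);r=r[(np.abs(r[:,2]+.012)<.008)&(np.abs(r[:,0])<.05)]
A=np.c_[r[:,:2],np.ones(len(r))];c=np.linalg.lstsq(A,r[:,2],rcond=None)[0];print("sheet plane",len(r),c,r.min(0),r.max(0),"z med",np.median(r[:,2]))
for v in range(0,8,2): print(Q[v,[20,60,90,100,280,455,470,500,540]].round(3).tolist())
# ledge
for u in range(430,500,6): print(u,Q[60,u].round(4),Q[100,u].round(4))
E
```

```text
sheet plane 30867 [-0.0002  0.0002 -0.0101] [-0.05    0.0637 -0.0127] [ 0.05    0.1295 -0.0072] z med -0.010083966888684728
[[0.075, 0.054, 0.005], [0.063, 0.054, 0.004], [0.055, 0.054, 0.004], [0.062, 0.064, -0.016], [-0.001, 0.061, -0.01], [-0.06, 0.061, -0.01], [-0.057, 0.054, 0.004], [-0.066, 0.054, 0.004], [-0.078, 0.054, 0.004]]
[[0.076, 0.055, 0.003], [0.064, 0.055, 0.004], [0.055, 0.055, 0.004], [0.063, 0.065, -0.016], [-0.001, 0.062, -0.01], [-0.06, 0.062, -0.01], [-0.058, 0.055, 0.003], [-0.067, 0.055, 0.003], [-0.077, 0.054, 0.005]]
[[0.076, 0.055, 0.004], [0.064, 0.055, 0.005], [0.056, 0.056, 0.003], [0.062, 0.065, -0.015], [-0.001, 0.062, -0.01], [-0.061, 0.063, -0.01], [-0.058, 0.056, 0.003], [-0.066, 0.055, 0.005], [-0.079, 0.056, 0.003]]
[[0.091, 0.066, -0.015], [0.077, 0.066, -0.016], [0.067, 0.066, -0.017], [0.063, 0.066, -0.016], [-0.001, 0.063, -0.011], [-0.061, 0.063, -0.01], [-0.064, 0.061, -0.007], [-0.072, 0.06, -0.004], [-0.088, 0.062, -0.008]]
430 [-0.0605  0.0832 -0.0099] [-0.0648  0.0972 -0.0034]
436 [-0.0633  0.0837 -0.0107] [-0.0653  0.0943 -0.    ]
442 [-0.0648  0.0826 -0.0091] [-0.0677  0.0942  0.0001]
448 [-0.0651  0.0802 -0.0056] [-0.071   0.0953 -0.0012]
454 [-0.065   0.0774 -0.0017] [-0.0726  0.0942  0.0001]
460 [-0.0663  0.0764 -0.0001] [-0.0751  0.0943 -0.0001]
466 [-0.0684  0.0764 -0.0001] [-0.0771  0.0938  0.0006]
472 [-0.0707  0.0765 -0.0003] [-0.0802  0.0945 -0.0002]
478 [-0.0732  0.0769 -0.0008] [-0.0885  0.101  -0.0078]
484 [-0.0751  0.0766 -0.0004] [-0.0883  0.0979 -0.0043]
490 [-0.0769  0.0763  0.0001] [-0.0901  0.0971 -0.0033]
496 [-0.0794  0.0765 -0.0003] [-0.0914  0.0958 -0.0018]
```

```bash
sed -i 's/^FO=.*/FO=np.array([.4161,-.365,.0802]);F=frameM()/' h.py; python3 - <<'E'
from h import *
from cell import env
np.set_printoptions(precision=4,suppress=True)
TP=np.load("TP.npy");s=env.state();print(panel_now(s,TP))
T=tool_for_panel((.0015,.14,.004),TP);plan(s,T[:3,3],T[:3,:3],vmax=.02)
# frame directions in tool axes
print((R.from_matrix(T[:3,:3]).inv().as_matrix()@F).round(4))
E
```

```text
(array([0.0005, 0.1634, 0.0424]), array([ 0.1536,  0.3496, -0.0974]))
[ -0.4 -14.6   3.5] [ 0.05 -0.06 -0.11]
[ -0.4 -14.6   3.5] [ 0.05 -0.06 -0.11]
[ -0.3 -14.6   3.5] [ 0.05 -0.06 -0.11]
n 3 rv [ 0.1534 -0.1774 -0.3167] dist 0.044923315751232956
[[-1.     -0.0001 -0.0018]
 [-0.0014  0.7054  0.7088]
 [ 0.0012  0.7088 -0.7054]]
```

Request:
carry_out(
  deltas=[0.05, -0.0004, -0.0146, 0.0035, 0, 0, -0.1, 0.05, -0.0004, -0.0146, 0.0035, 0, -0.1, -0.1, 0.05, -0.0003, -0.0146, 0.0035, 0.1, 0, -0.1, 0.05, 0, 0, 0, 0, 0, 0],
)

```text
clock: 8.15
tcp_pos: [0.4059, -0.2428, 0.0975]
tool_rot: [-0.307, 2.444, 1.027]
contact_force: [-0.7, 0.6, -1.4]
finger_gap: 0.0576
```

```bash
python3 - <<'E'
from h import *
from cell import env
np.set_printoptions(precision=4,suppress=True)
TP=np.load("TP.npy");s=env.state();print(panel_now(s,TP),F.T@s['contact_force'],s['clock'])
p,d=env.snapshot("wrist");cv2.imwrite("pics/w6.png",p[:,:,::-1]);np.savez("pics/w6.npz",d=d,pos=s['tcp_pos'],rot=s['tool_rot'])
m=env.camera_model("wrist");Q=(cloud(m,d,s)-FO)@F
r=Q[:,:].reshape(-1,3);k=(np.abs(r[:,2]+.012)<.006)&(np.abs(r[:,0])<.05)&(r[:,1]<.072)&(r[:,1]>.0);print("sheet",np.median(r[k][:,2]))
ok=r[(r[:,2]>-.002)&(r[:,2]<.006)&(r[:,1]<.07)&(r[:,1]>-.02)]
lo=ok[(ok[:,0]<-.04)&(ok[:,0]>-.09)];hi=ok[(ok[:,0]>.04)&(ok[:,0]<.09)]
print("lo",len(lo),[np.percentile(lo[np.abs(lo[:,1]-y)<.004][:,0],99) for y in (.02,.03,.04,.05) if (np.abs(lo[:,1]-y)<.004).any()],np.percentile(lo[:,1],99),np.median(lo[:,2]))
print("hi",len(hi),[np.percentile(hi[np.abs(hi[:,1]-y)<.004][:,0],1) for y in (.02,.03,.04,.05) if (np.abs(hi[:,1]-y)<.004).any()],np.percentile(hi[:,1],99),np.median(hi[:,2]))
E
```

```text
(array([0.0015, 0.1402, 0.0032]), array([0.1119, 0.0294, 0.1407])) [-1.3398  0.6018 -0.8999] 8.15
sheet -0.012101600717127129
lo 7545 [np.float64(-0.051989349690531664), np.float64(-0.0523094980860166), np.float64(-0.052636231569587286), np.float64(-0.05265189018526373)] 0.06769362490559062 0.0017194241619107287
hi 8169 [np.float64(0.05457157504107326), np.float64(0.054955528651751316), np.float64(0.05506815328813163), np.float64(0.05514659581035459)] 0.05631395979490709 0.0017389750434240992
```

View pics/w6.png

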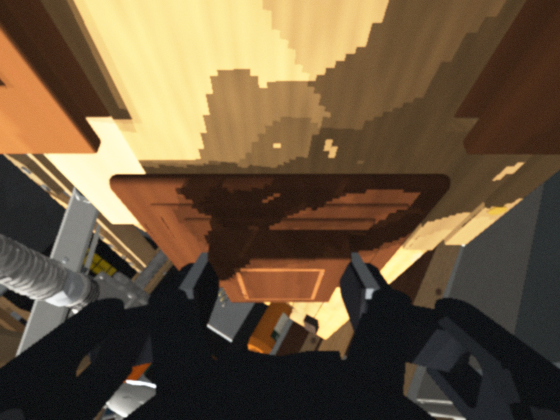

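Request:
carry_out(
  deltas=[0.05, 0, -0.001, 0.001, 0, 0, 0, 0.05, 0, -0.0008, 0.0008, 0, 0, 0, 0.05, 0, 0, 0, 0, 0, 0],
)

```text
clock: 8.5
tcp_pos: [0.4068, -0.2434, 0.0969]
tool_rot: [-0.307, 2.443, 1.024]
contact_force: [-0.1, -0.4, -1.5]
finger_gap: 0.0576
```

```bash
cat > st.py <<'E'
from h import *
from cell import env
np.set_printoptions(precision=4,suppress=True)
TP=np.load("TP.npy");s=env.state();print(panel_now(s,TP),"f",F.T@s['contact_force'],"m",F.T@s['wrist_torque'],s['clock'],s['q'][5],s['finger_gap'])
E
python3 st.py
```

```text
(array([0.0019, 0.1396, 0.0023]), array([ 0.0056, -0.0838,  0.1416])) f [-0.8763 -0.3507 -1.201 ] m [-0.7819  0.487   0.4954] 8.5 -2.998261009528511 0.05763783671195133
```

Request:
carry_out(
  deltas=[0.05, 0, -0.0007, 0.0007, 0, 0, 0, 0.05, 0, -0.0004, 0.0004, 0, 0, 0, 0.05, 0, 0, 0, 0, 0, 0],
)

```text
clock: 8.8
tcp_pos: [0.4075, -0.2435, 0.0953]
tool_rot: [-0.307, 2.443, 1.024]
contact_force: [-0.6, -1.0, -2.5]
finger_gap: 0.058
```

```bash
python3 st.py
```

```text
(array([0.0018, 0.1394, 0.0005]), array([ 0.0192, -0.0768,  0.1276])) f [-1.8236 -0.9752 -1.8864] m [-0.83    0.4866  0.4831] 8.8 -2.9970628665813814 0.057988516907008694
```

Request:
carry_out(
  deltas=[0.05, 0, -0.0042, -0.0043, 0, 0, 0, 0.05, 0, -0.0042, -0.0043, 0, 0, 0, 0.05, 0, -0.0042, -0.0043, 0, 0, 0, 0.05, 0, -0.0042, -0.0043, 0, 0, 0],
)

```text
clock: 9.2
tcp_pos: [0.4081, -0.2683, 0.0954]
tool_rot: [-0.307, 2.443, 1.024]
contact_force: [-0.0, 0.5, -1.9]
finger_gap: 0.0579
```

```bash
python3 st.py
```

```text
(array([0.0018, 0.1147, 0.0006]), array([ 0.0185, -0.0759,  0.1234])) f [-0.968   0.5108 -1.6247] m [-0.8199  0.4586  0.4634] 9.2 -3.0259792834259587 0.05786057009498799
```

Leading edge is at the mouth +50 mm, already in about 6 mm with no force. Continue.

Request:
carry_out(
  deltas=[0.05, 0, -0.0042, -0.0043, 0, 0, 0, 0.05, 0, -0.0042, -0.0043, 0, 0, 0, 0.05, 0, -0.0042, -0.0043, 0, 0, 0, 0.05, 0, -0.0042, -0.0043, 0, 0, 0],
)

```text
clock: 9.6
tcp_pos: [0.4086, -0.292, 0.0956]
tool_rot: [-0.307, 2.443, 1.024]
contact_force: [0.1, 0.6, -4.2]
finger_gap: 0.0577
```

```bash
python3 st.py; python3 - <<'E'
from h import *
from cell import env
p,d=env.snapshot("wrist");cv2.imwrite("pics/w7.png",p[:,:,::-1])
E
```

```text
(array([0.0018, 0.0909, 0.0008]), array([ 0.0335, -0.067 ,  0.1386])) f [-1.9943  0.641  -3.7229] m [-0.9605  0.6251  0.5294] 9.6 -3.051500093584055 0.057655722495585024
```

View pics/w7.png

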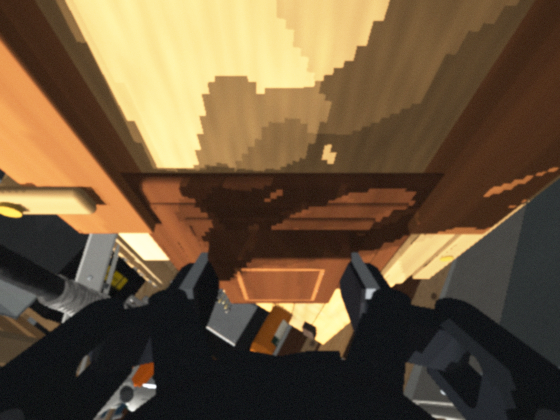

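Request:
carry_out(
  deltas=[0.05, 0, -0.0042, -0.0043, 0, 0, 0, 0.05, 0, -0.0042, -0.0043, 0, 0, 0, 0.05, 0, -0.0042, -0.0043, 0, 0, 0, 0.05, 0, -0.0042, -0.0043, 0, 0, 0, 0.05, 0, 0, 0, 0, 0, 0],
)

```text
clock: 10.15
tcp_pos: [0.4092, -0.3165, 0.0955]
tool_rot: [-0.307, 2.443, 1.023]
contact_force: [2.0, -3.0, -8.2]
finger_gap: 0.0582
```

```bash
python3 st.py
```

```text
(array([0.0018, 0.0665, 0.0007]), array([-0.0079, -0.0803,  0.1368])) f [-2.4307 -3.0011 -8.0402] m [-1.9082  0.854   0.6192] 10.15 -3.0745812095700056 0.05818757267773153
```

Request:
carry_out(
  deltas=[0.072, 0, 0, 0, 0, 0, 0, 0.072, 0, 0, 0, 0, 0, 0, 0.072, 0, 0, 0, 0, 0, 0],
)

```text
clock: 10.45
tcp_pos: [0.4092, -0.3157, 0.0967]
tool_rot: [-0.307, 2.442, 1.023]
contact_force: [-0.5, 0.3, -0.5]
finger_gap: 0.0719
```

```bash
python3 st.py;python3 - <<'E'
from h import *
import kin
from cell import env
np.set_printoptions(precision=4,suppress=True)
s=env.state()
M=np.stack([-F[:,0],F[:,1],-F[:,2]],1)
for h in (.11,.0105):
    P=FO+F@[.0018,.0665,h];print(P,kin.ik(P,M,s['q'])[0])
P=FO+F@[.0018,.0665,.07];
p1=s['tcp_pos']-.07*R.from_rotvec(s['tool_rot']).as_matrix()[:,2];s1=dict(tcp_pos=p1,tool_rot=s['tool_rot']);print(F.T@(p1-FO));plan(s1,P,M)
E
```

```text
(array([0.0024, 0.0672, 0.0017]), array([-0.0132, -0.1165,  0.1327])) f [-0.7144  0.2711 -0.1574] m [-0.5577  0.2583  0.3088] 10.45 -3.074341927555571 0.07188690679228932
[ 0.3611 -0.2998  0.1764] [-0.931  -0.463  -0.5092  1.2029  0.4206 -2.457 ]
[ 0.4108 -0.2986  0.0902] [-0.8314 -0.3766 -0.6216  0.9639  0.3872 -2.355 ]
[ 0.0033 -0.0002  0.0665]
[0.2 8.3 7.5] [7.52 0.03 0.04]
[0.2 9.2 6.3] [7.52 0.03 0.04]
[0.2 9.9 5.1] [7.52 0.03 0.04]
[ 0.2 10.5  3.7] [7.52 0.03 0.04]
[ 0.2 10.9  2.3] [7.52 0.03 0.04]
[ 0.2 11.1  0.9] [7.52 0.03 0.04]
n 6 rv [45.1215  0.1542  0.2211] dist 0.06679094543506299
```

Request:
carry_out(
  deltas=[0.072, 0, 0, -0.015, 0, 0, 0, 0.072, 0, 0, -0.027, 0, 0, 0, 0.072, 0, 0, -0.028, 0, 0, 0, 0.072, 0, 0.0083, 0.0065, 7.5, 0, 0, 0.072, 0, 0.0092, 0.006, 7.5, 0, 0],
)

```text
clock: 10.95
tcp_pos: [0.3867, -0.3462, 0.1376]
tool_rot: [-0.211, 2.541, 0.704]
contact_force: [0.6, 1.6, 2.0]
finger_gap: 0.0721
```

Request:
carry_out(
  deltas=[0.072, 0, 0.0099, 0.005, 7.5, 0, 0, 0.072, 0, 0.0105, 0.004, 7.5, 0, 0, 0.072, 0, 0.011, 0.002, 7.5, 0, 0.1, 0.072, 0, 0.011, 0.001, 7.5, 0, 0.1, 0.072, 0, 0, 0, 0, 0, 0],
)

```text
clock: 11.45
tcp_pos: [0.3825, -0.2977, 0.1456]
tool_rot: [-0.041, 2.616, 0.033]
contact_force: [1.1, 0.0, 1.5]
finger_gap: 0.0722
```

```bash
python3 - <<'E'
from h import *
from cell import env
np.set_printoptions(precision=4,suppress=True)
s=env.state();print(s['q'],s['clock'],s['contact_force'])
p,d=env.snapshot("wrist");cv2.imwrite("pics/w8.png",p[:,:,::-1]);np.savez("pics/w8.npz",d=d,pos=s['tcp_pos'],rot=s['tool_rot'])
m=env.camera_model("wrist");Q=(cloud(m,d,s)-FO)@F;r=Q.reshape(-1,3)
f=r[(np.abs(r[:,2]-.012)<.005)&(np.abs(r[:,0])<.05)&(r[:,1]<.13)&(r[:,1]>.0)]
print("field",len(f),cv2.minAreaRect((f[:,:2]*1000).astype(np.float32)),f.mean(0))
A=np.c_[f[:,:2],np.ones(len(f))];print("plane",np.linalg.lstsq(A,f[:,2],rcond=None)[0])
k=r[(np.abs(r[:,2]-.002)<.003)&(r[:,0]>.05)&(r[:,0]<.075)&(r[:,1]<.05)&(r[:,1]>0)];print("hi inner",np.percentile(k[:,0],1),np.median(k[:,2]))
k=r[(np.abs(r[:,2]-.002)<.003)&(r[:,0]<-.048)&(r[:,0]>-.075)&(r[:,1]<.05)&(r[:,1]>0)];print("lo inner",np.percentile(k[:,0],99),np.median(k[:,2]))
M=np.stack([-F[:,0],F[:,1],-F[:,2]],1)
plan(s,FO+F@[.0018,.0665,.0105],M,vmax=.02)
E
```

```text
[-0.8924 -0.4215 -0.5419  1.1272  0.422  -2.4252] 11.45 [1.0604 0.0339 1.5026]
field 10155 ((0.055126190185546875, 68.00541687011719), (60.21684265136719, 72.24172973632812), 0.15597929060459137) [0.0001 0.0655 0.012 ]
plane [0.0002 0.0038 0.0118]
hi inner 0.05538747528365891 0.0018338583587147502
lo inner -0.053321838325306674 0.001897787077074491
[ 0.8 -0.7 15.5] [0.27 0.02 0.03]
[ 0.8 -0.6 15.5] [0.27 0.02 0.03]
[ 0.8 -0.5 15.5] [0.27 0.02 0.03]
[ 0.8 -0.5 15.5] [0.27 0.02 0.03]
n 4 rv [1.098  0.0939 0.1226] dist 0.062210892048022125
```

View pics/w8.png

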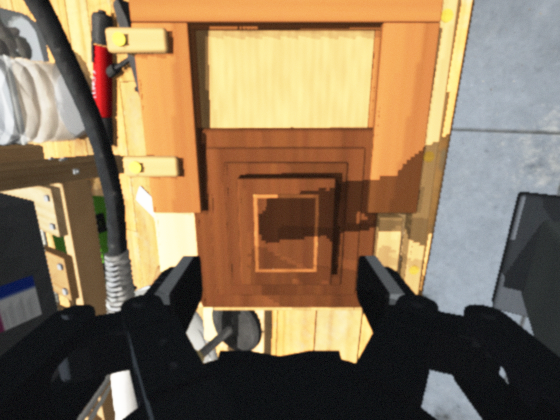

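```bash
python3 - <<'E'
from h import *
from cell import env
np.set_printoptions(precision=4,suppress=True)
s=env.state()
M=np.stack([-F[:,0],F[:,1],-F[:,2]],1)
plan(s,FO+F@[.0006,.068,.0108],M,vmax=.017)
E
```

```text
[ 1.2 -0.1 15.3] [0.33 0.01 0.04]
[ 1.2  0.  15.3] [0.33 0.01 0.04]
[ 1.2  0.1 15.3] [0.33 0.01 0.04]
[ 1.2  0.2 15.3] [0.33 0.01 0.04]
n 4 rv [1.3251 0.0433 0.1475] dist 0.061501577343873536
```

Request:
carry_out(
  deltas=[0.072, 0.0012, 0, 0.0153, 0.3, 0, 0, 0.072, 0.0012, 0, 0.0153, 0.3, 0, 0.1, 0.072, 0.0012, 0, 0.0153, 0.3, 0, 0, 0.072, 0.0012, 0, 0.0113, 0.3, 0, 0, 0.072, 0, 0, 0, 0, 0, 0],
)

```text
clock: 12.0
tcp_pos: [0.4077, -0.2992, 0.089]
tool_rot: [-0.029, 2.624, 0.022]
contact_force: [-0.4, 0.0, -0.8]
finger_gap: 0.072
```

```bash
cat > st2.py <<'E'
from h import *
from cell import env
np.set_printoptions(precision=4,suppress=True)
s=env.state();M=np.stack([-F[:,0],F[:,1],-F[:,2]],1)
print("tcp in frame",F.T@(s['tcp_pos']-FO),"rot err",(R.from_matrix(M).inv()*R.from_rotvec(s['tool_rot'])).as_rotvec(degrees=True),"f",F.T@s['contact_force'],"m",F.T@s['wrist_torque'],s['clock'],s['q'][5],s['finger_gap'])
E
python3 st2.py
```

```text
tcp in frame [-0.0015  0.066   0.011 ] rot err [-0.5139  0.3345  0.2684] f [-0.799   0.0356 -0.5199] m [-0.0121  0.4853  0.0229] 12.0 -2.3626034648897716 0.07201441051852936
```

Request:
carry_out(
  deltas=[0.072, -0.0021, 0.002, 0, 0.5, -0.3, -0.3, 0.072, 0, 0, 0, 0, 0, 0],
)

```text
clock: 12.2
tcp_pos: [0.4098, -0.2976, 0.0928]
tool_rot: [-0.033, 2.615, 0.003]
contact_force: [-0.6, 0.0, -0.3]
finger_gap: 0.0721
```

```bash
python3 st2.py
```

```text
tcp in frame [0.0023 0.0675 0.0132] rot err [ 0.2158 -0.1522 -0.1129] f [-0.6426  0.0405  0.0238] m [0.021  0.4293 0.0208] 12.2 -2.3547200168234625 0.07207997001685965
```

Request:
carry_out(
  deltas=[0.072, 0.0015, 0, 0.002, -0.2, 0.1, 0.1, 0.072, 0, 0, 0, 0, 0, 0, 0.072, 0, 0, 0, 0, 0, 0],
)

```text
clock: 12.5
tcp_pos: [0.4092, -0.2974, 0.0899]
tool_rot: [-0.032, 2.617, 0.008]
contact_force: [0.7, -0.6, -0.2]
finger_gap: 0.0719
```

```bash
python3 st2.py
```

```text
tcp in frame [0.0003 0.0678 0.011 ] rot err [ 0.0197 -0.0345 -0.0015] f [ 0.4845 -0.6029 -0.4707] m [0.0369 0.5057 0.0159] 12.5 -2.355658630505356 0.07188664905794546
```

Request:
carry_out(
  deltas=[0.05, 0, 0, 0, 0, 0, 0, 0.05, 0, 0, 0, 0, 0, 0, 0.05, 0, 0, 0, 0, 0, 0, 0.05, 0, 0, 0, 0, 0, 0],
)

```text
clock: 12.9
tcp_pos: [0.4094, -0.2975, 0.0906]
tool_rot: [-0.032, 2.616, 0.007]
contact_force: [-4.5, 1.3, 6.7]
finger_gap: 0.058
```

```bash
python3 st2.py
```

```text
tcp in frame [0.0008 0.0676 0.0115] rot err [ 0.0559 -0.0755 -0.018 ] f [-0.4843  1.4094  8.0576] m [0.2739 0.663  0.0128] 12.9 -2.3555528903666394 0.05799491376260464
```

Request:
carry_out(
  deltas=[0.05, -0.0003, -0.006, -0.0005, 0, 0, 0, 0.05, 0, -0.008, 0, 0, 0, 0, 0.05, 0, -0.008, 0, 0, 0, 0, 0.05, 0, -0.008, 0, 0, 0, 0],
)

```text
clock: 13.3
tcp_pos: [0.4101, -0.3277, 0.0906]
tool_rot: [-0.032, 2.617, 0.009]
contact_force: [-3.6, 5.4, 5.6]
finger_gap: 0.058
```

```bash
python3 st2.py
```

```text
tcp in frame [0.0008 0.0374 0.0115] rot err [-0.0243 -0.0582  0.0049] f [-0.1897  5.4642  6.6038] m [ 1.087   0.3182 -0.0753] 13.3 -2.402956741474489 0.057987078439682545
```

Request:
carry_out(
  deltas=[0.05, 0, -0.008, -0.0004, 0, 0, 0, 0.05, 0, -0.008, 0, 0, 0, 0, 0.05, 0, -0.008, 0, 0, 0, 0],
)

```text
clock: 13.6
tcp_pos: [0.4105, -0.3519, 0.0905]
tool_rot: [-0.032, 2.617, 0.009]
contact_force: [2.1, 3.0, 0.8]
finger_gap: 0.0578
```

```bash
python3 st2.py
```

```text
tcp in frame [0.0006 0.0132 0.0115] rot err [-0.0114 -0.0448  0.008 ] f [ 2.2977  2.9317 -0.4577] m [ 0.5911 -0.2143 -0.3032] 13.6 -2.4372335147378674 0.05782314000707489
```

Request:
carry_out(
  deltas=[0.05, 0, -0.005, 0, 0, 0, 0, 0.05, 0, -0.004, 0, 0, 0, 0, 0.05, 0, 0, 0, 0, 0, 0],
)

```text
clock: 13.9
tcp_pos: [0.4107, -0.3613, 0.0907]
tool_rot: [-0.032, 2.618, 0.006]
contact_force: [2.7, -2.7, 0.1]
finger_gap: 0.0587
```

```bash
python3 st2.py
```

```text
tcp in frame [0.0006 0.0038 0.0118] rot err [ 0.1023 -0.0179 -0.0165] f [ 2.3098 -2.7513 -1.2531] m [-0.4374 -0.0116 -0.0666] 13.9 -2.4490605205851073 0.05865445071261323
```

Request:
carry_out(
  deltas=[0.05, 0, -0.002, 0, 0, 0, 0, 0.05, 0, -0.001, 0, 0, 0, 0, 0.05, 0, 0, 0, 0, 0, 0],
)

```text
clock: 14.2
tcp_pos: [0.4106, -0.3633, 0.0905]
tool_rot: [-0.032, 2.618, 0.008]
contact_force: [2.0, 0.1, -0.8]
finger_gap: 0.0582
```

```bash
python3 st2.py
```

```text
tcp in frame [0.0004 0.0019 0.0116] rot err [ 0.0198 -0.0074 -0.0066] f [ 1.3107  0.0839 -1.7037] m [-0.0242  0.2256 -0.0711] 14.2 -2.452696416882611 0.05817412396451445
```

Request:
carry_out(
  deltas=[0.05, 0, -0.001, 0, 0, 0, 0, 0.05, 0, -0.001, 0, 0, 0, 0, 0.05, 0, 0, 0, 0, 0, 0],
)

```text
clock: 14.5
tcp_pos: [0.4106, -0.3645, 0.0904]
tool_rot: [-0.032, 2.617, 0.011]
contact_force: [-0.4, 5.7, 1.8]
finger_gap: 0.0582
```

```bash
python3 st2.py
```

```text
tcp in frame [0.0004 0.0006 0.0116] rot err [-0.0845 -0.0212  0.0066] f [0.6499 5.736  1.6763] m [1.072  0.2737 0.0603] 14.5 -2.4553815968359585 0.05821952204420698
```

Request:
carry_out(
  deltas=[0.05, 0, -0.001, 0, 0, 0, 0, 0.05, 0, 0, 0, 0, 0, 0],
)

```text
clock: 14.7
tcp_pos: [0.4106, -0.3646, 0.0904]
tool_rot: [-0.033, 2.617, 0.013]
contact_force: [-2.8, 11.1, 4.3]
finger_gap: 0.0583
```

Request:
carry_out(
  deltas=[0.05, 0, -0.001, 0, 0, 0, 0, 0.05, 0, 0, 0, 0, 0, 0],
)

```text
clock: 14.9
tcp_pos: [0.4106, -0.3647, 0.0903]
tool_rot: [-0.033, 2.617, 0.016]
contact_force: [-4.3, 16.5, 8.8]
finger_gap: 0.0582
```

```bash
python3 st2.py
```

```text
tcp in frame [0.0003 0.0005 0.0115] rot err [-0.3156 -0.0418  0.0286] f [ 1.0774 16.6294  9.5833] m [3.3712 0.285  0.0695] 14.9 -2.4581072034260187 0.05818697374812696
```

Request:
carry_out(
  deltas=[0.05, 0, 0.002, 0, 0, 0, 0, 0.07, 0, 0, 0, 0, 0, 0, 0.07, 0, 0, 0, 0, 0, 0, 0.07, 0, 0, 0, 0, 0, 0],
)

```text
clock: 15.3
tcp_pos: [0.4107, -0.3656, 0.0907]
tool_rot: [-0.032, 2.617, 0.007]
contact_force: [0.2, 0.4, 0.2]
finger_gap: 0.0699
```

```bash
python3 st2.py
```

```text
tcp in frame [ 0.0006 -0.0005  0.0118] rot err [ 0.0517 -0.0276  0.0008] f [0.3199 0.4151 0.061 ] m [-0.0094  0.4804 -0.0242] 15.3 -2.455242934189243 0.06991615840315754
```

Retreat straight out of the slope and look.

Request:
carry_out(
  deltas=[0.07, 0, 0, -0.015, 0, 0, 0, 0.07, 0, 0, -0.025, 0, 0, 0, 0.07, 0, 0, -0.03, 0, 0, 0, 0.07, 0, 0.015, -0.03, 0, 0, 0, 0.07, 0, 0.02, -0.01, 0, 0, 0],
)

```text
clock: 15.8
tcp_pos: [0.3544, -0.3327, 0.1888]
tool_rot: [-0.031, 2.616, 0.004]
contact_force: [-0.8, -0.3, 0.1]
finger_gap: 0.0701
```

Request:
carry_out(
  deltas=[0.07, 0, 0, 0, 0, 0, 0, 0.07, 0, 0, 0, 0, 0, 0],
)

```text
clock: 16.0
tcp_pos: [0.3549, -0.3319, 0.1861]
tool_rot: [-0.032, 2.617, 0.007]
contact_force: [0.7, -0.4, 0.5]
finger_gap: 0.07
```

```bash
python3 - <<'E'
from h import *
from cell import env
np.set_printoptions(precision=4,suppress=True)
s=env.state();print(s['clock'],s['contact_force'])
p,d=env.snapshot("wrist");cv2.imwrite("pics/w9.png",p[:,:,::-1])
m=env.camera_model("wrist");Q=(cloud(m,d,s)-FO)@F;r=Q.reshape(-1,3)
f=r[(np.abs(r[:,2]-.012)<.005)&(np.abs(r[:,0])<.05)&(r[:,1]<.06)&(r[:,1]>-.05)]
print("field",len(f),cv2.minAreaRect((f[:,:2]*1000).astype(np.float32)),f.mean(0))
A=np.c_[f[:,:2],np.ones(len(f))];print("plane",np.linalg.lstsq(A,f[:,2],rcond=None)[0])
k=r[(np.abs(r[:,2]-.002)<.002)&(np.abs(r[:,0])<.04)&(r[:,1]<-.05)&(r[:,1]>-.09)];print("closed inner",np.percentile(k[:,1],[98,99]))
k=r[(r[:,2]>-.012)&(r[:,2]<.004)&(np.abs(r[:,0])<.045)&(r[:,1]>.04)&(r[:,1]<.08)&(r[:,2]>-.009)];print("trailing edge",np.percentile(k[:,1],[98,99.5]))
k=r[(np.abs(r[:,2]-.002)<.002)&(np.abs(r[:,0])>.06)&(np.abs(r[:,0])<.08)&(r[:,1]>.03)&(r[:,1]<.07)];print("mouth",np.percentile(k[:,1],[98,99.5]))
p,d=env.snapshot("scene");cv2.imwrite("pics/s9.png",cv2.resize(p[150:350,180:400,::-1],None,fx=2.8,fy=2.8))
E
```

```text
16.0 [ 0.6621 -0.3719  0.5385]
field 7450 ((-0.5364437103271484, 1.4089431762695312), (71.89751434326172, 60.19239807128906), 89.93543243408203) [-0.0005 -0.0003  0.012 ]
plane [-0.0008 -0.0002  0.012 ]
closed inner [-0.0545 -0.054 ]
trailing edge [0.0653 0.0657]
mouth [0.0559 0.0562]
```

View pics/w9.png

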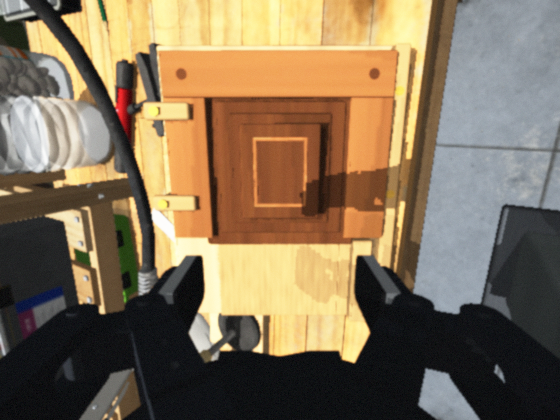

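```bash
python3 - <<'E'
from h import *
from cell import env
np.set_printoptions(precision=4,suppress=True)
out=[]
for i in range(3):
    s=env.state();p,d=env.snapshot("wrist");m=env.camera_model("wrist");Q=(cloud(m,d,s)-FO)@F
    # per column: edges along rows
    res=[]
    for u in range(240,320,2):
        q=Q[:,u];y=q[:,1];z=q[:,2]
        st=y[(np.abs(z-.002)<.0025)&(y<-.05)&(y>-.09)]
        fl=y[(np.abs(z-.012)<.0025)&(np.abs(y)<.045)]
        tg=y[(z>-.0085)&(z<.0)&(y>.05)&(y<.075)]
        if len(st)and len(fl)and len(tg): res.append((st.max(),fl.min(),fl.max(),tg.max()))
    res=np.array(res);out.append(np.median(res,0));
print(np.array(out)); p=np.mean([np.diff(Q[150:200,280,1])]);print("pix pitch",p)
E
```

```text
[[-0.0543 -0.0343  0.0369  0.0651]
 [-0.0542 -0.0349  0.0361  0.0654]
 [-0.0541 -0.0348  0.036   0.0653]]
pix pitch 0.0007520899196103611
```

View pics/s9.png

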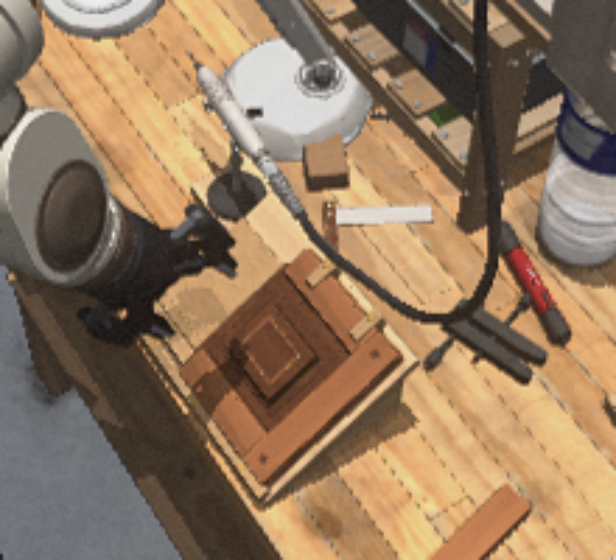

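```bash
python3 - <<'E'
from cell import env
print(env.sign_off(), env.state()['clock'])
E
```

```text
the job is handed in; nothing more can be done
the job is handed in; nothing more can be done
```

The panel is in the grooves of both rails with its leading edge home in the closed end. I let go of it and handed the job in with the gripper about 0.1 m clear.

**What I did:**
- The panel lay under the lamp head, so I gripped its field with the tool leaned about 45° to the right.
- I moved it out and started it about 55 mm into the grooves.
- I then released it, regripped square to the slope, and pushed until it stopped firmly.

**Last checks:**
- **Home position:** When the panel stopped, the push force rose to about 17 N while the tool moved less than 0.2 mm. The wrist camera then put the panel within about 0.5 mm of home. The gap from closed end to field was 19.3–20.0 mm (19 expected), and the trailing edge stood 9.4 mm past the mouths (9 expected).
- **Seating:** The panel lies flat and level with the grooves, and its edges are covered by both rails.
- **Force and time:** The highest contact force I read was about 19 N. About 16 s had passed at hand-in.

**Disagreements:** The top and scene cameras placed the frame about 2–3 mm away from where the wrist camera did. I went with the wrist camera, since it measured the held panel as well.

**Not measured:** I did not re-measure the loose side, the glue bottle, the try square, the clamp or the sanding block. The arm did not touch them as far as I could tell. The last scene crop shows all but the bottle, with nothing looking displaced.

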